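# Crank the portioning clamp snug on a cheese slab

## Task

Take the loose crank from its round wooden rest, fit it fully down onto the square shaft of the portioning clamp, and wind it clockwise until the slab of cheese is held snugly between the moving jaw and the fence - feel for the firm resistance and stop there, since too much force crushes the cheese. Then lift the crank off, so that the clamp stays tight, and set it back upright in the middle of its rest. Work the clamp only with the crank, never pushing the jaw or the slab by hand, and leave the cheeses that stand round the clamp and the rest where they are.

Things in the scene. Friction and masses are not known exactly. Their poses are not given: they have to be found in the camera images.
- crank_hub (a point): Hub of the loose crank: steel block 34 x 34 mm, 31 mm tall, with an 18 mm square socket 26 mm deep, open below. Point on the socket axis, 17 mm above the underside. z up, x along the arm to the knob; all flats square to x, y. The arm (13 mm wide) leaves the +x side 18 to 26 mm above the underside, so grip the sides at +y and -y. The crank (0.26 kg) stands by itself on its hub.
- crank_knob (a point): Middle of the crank's upright black round knob, 22 mm in diameter and 42 mm tall, a sleeve that spins freely on its pin at the end of the arm 65 mm from the hub's axis. The point is 47 mm above the hub's underside, the knob's top 68 mm. So it can be held fast while it is led round the shaft.
- shaft_seat (a point): Foot of the clamp's upright square shaft, on its axis, level with the round steel seat (72 mm above the counter) on which a fully fitted hub stands. Turns with the shaft: z up, x and y square to its flats. Shaft 16 mm square and 18 mm tall, then a 12 mm square tip 5 mm tall. The socket fits in any quarter turn with 1 mm play a side (about 0.1 rad of slack each way).
- shaft (a joint): Shaft angle, rad, growing clockwise from above (0 to 5); 1 rad drives the jaw 10 mm to the fence. It turns freely with about 0.36 N m (5.5 N at the knob) and stays where left. With the slab pinched, clamping force grows about 10 N per mm of jaw travel (per 10 N, 0.1 N m or 1.5 N more at the knob). Snug is 8 to 30 N on the slab; over 36 N crushes it.
- clamp: Portioning clamp, fixed to the counter: white plastic base 240 x 110 x 12 mm, grey gearbox 66 x 84 mm (top 62 mm high) under the shaft at one end, white fence at the other. Origin on the shaft's axis at counter height, x from the shaft to the fence, z up. The base reaches from x = -45 to 195 mm. The fence is locked at a different setting each time, its face at x = 154 to 168 mm; 100 mm wide, 58 mm high.
- pad: White plastic face of the moving jaw, 90 mm wide, on rubber buffers, that presses the slab. Origin on the clamp's centre line at counter height, 58 mm behind the pressing face; x points to the fence.
- slab: Pale slab of cheese lying loosely on the clamp's base between jaw and fence: roughly 70 mm thick along its x (thickness not exactly known), 125 mm long across the clamp, 48 mm tall, 0.4 kg. Origin at the centre of its underside. In all about 18 to 40 mm of free space is to be closed.
- rest_top (a point): Centre of the top of the crank's rest, a round dark wooden stand 74 mm in diameter and 62 mm tall, fixed to the counter. z up.
- drum: Bystander: white goat drum, loose on the counter; leave it alone. Origin at the centre of its underside.
- cube: Bystander: pale tasting cube of cheese, 50 mm, loose on the counter; leave it alone. Origin at the centre of its underside.
- pink: Bystander: cut wedge with an orange-pink rind, loose on the counter; leave it alone. Origin at the centre of its underside.

How it is judged:
By the outcome, as a careful person would: the job done as asked, in the order asked, and still so for the second after the job is handed in, with the robot touching nothing.
It also fails if it takes over 72 s, if anything falls off the work surface, if the arm or the gripper's body presses on something with over 40 N, if the wrist force passes 120 N, or if a joint passes its speed limit or range.

## Robot

A 7-joint arm with a two-finger parallel gripper is mounted at the origin on the work surface; the furniture and walls round the work are solid. World frame = base frame: x ahead of the robot, y to its left, z up, the work surface at z = 0. Lengths are in m, angles in degrees, forces in N, time in s.
With the tool pointing down it reaches from about 0.425 to 0.875 m from the base axis. Payload 4.7 kg.
Tool frame: the origin (TCP) lies on the front face of the gripper's body, between the roots of the fingers; the fingertips stand 70 mm ahead of it and the grasp point (between the pads) lies 51 mm ahead of it; x points along the fingers, y is the direction in which the jaws open and shut, and the axes are right-handed (so a half turn about x gives the same grasp; the last joint's range is limited). The gripper opens to 87 mm and grips with 3 to 60 N. Pads are 19 mm wide; open, the fingers measure 117 mm over their backs; the gripper's body (75 mm by 190 mm) begins 51 mm behind the grasp point.
Start: joints at [-66.228, 18.392, -4.016, 83.108, 1.295, 78.541, -3.26], TCP at [0.254, 0.598, 0.292] pointing down, gripper open.
Joint ranges: [-163.93, 163.93], [-17.29, 119.83], [-79.2, 71.16], [3.27, 140.29], [-89.18, 269.18], [5.43, 117.66], [-154.24, 154.24]. Speed limits (degrees/s): [147.25, 147.25, 180, 180, 180, 180, 180].

## Interface

Orientations are given as [roll, pitch, yaw] about the fixed x, y, z axes, in that order (R = Rz(yaw) Ry(pitch) Rx(roll)).
In Python, from plant import sensors, viewer, job gives the robot as it stands. The module is installed in compiled form; this text tells all that it offers.
- The arm moves only by the shell command python3 -m creep 'ROWS' [FORCE]. ROWS is JSON, a list of rows, each a list of 7 numbers: the gripper's target within -1 to 1 (fully open at 1, half-way at 0, shut at -1), then the shift along the tool's x, y, z in m, then the turn, a rotation vector about the tool's x, y, z in degrees. A call has 1 to 12 rows; each row shifts and turns the commanded pose from where the row before left it, along the tool's axes as they then stand; what a row does not reach is not made up. A row lasts 1/8 s, in which the tool goes at most 62.5 mm and 10.7 degrees, less where a joint would pass 70% of its speed; a pose out of reach is approached as far as the arm can. A call with a gripper value outside its range is refused whole. The fingers move at their own pace and stop on an object; FORCE is the grip in N (left out, the last holds). Time passes only in rows, so rows that do not move let the fingers close. It gives the time, the measured TCP pose, the force and the opening at its end, in the units of the state.
- sensors.read_state(): the state, without advancing time (a new reading comes with each control period).
- viewer.read_camera(name): name is "scene" or "top" or "wrist"; returns a dict with "image" (400x640x3 uint8, red, green, blue), "fx", "fy", "cx", "cy" (pixels), "world_to_cam" (4x4, takes a point from world to camera coordinates). Camera axes: x right, y down, z forward; pixel columns grow to the right and rows downward; lengths in m; the calibration is good to about 2 mm. A picture is of the moment at which its call begins. There is no depth.
- job.close_job(): hands the job in, once; it reports no verdict.
The state is a dict: "t": time; "joint_pos": joint angles; "joint_velocities": joint speeds; "joint_torque": joint torques, N m; "tool_pos": TCP position; "eef_rot": TCP orientation; "wrist_force": force on the tool from outside, world axes, zero at the start; "wrist_torque": the same for the moment, N m; "opening": finger opening in m.
Only numpy, scipy, OpenCV 4.12 (cv2) and the standard library are available. Lean on these libraries where they do the work, as an engineer would, in place of code of your own. Each camera call takes 0.05 s, during which the arm holds its last target.

## Working session

There is one attempt and no reset: what is moved stays moved. The work goes in short steps, Python scripts to look and compute and a shell command to move; the robot and the scene stay as the last step left them, time stands still between calls to the robot, and variables do not carry over. Pictures are saved under pics/ and viewed, and the job is handed in when it is done.

```bash
mkdir -p pics
cat > h.py <<'E'
import numpy as np, cv2
from plant import sensors, viewer, job
def snap(name,fn,crop=None,scale=1):
    c=viewer.read_camera(name); im=c['image'][:,:,::-1].copy()
    np.savez('pics/'+fn+'.npz',im=im,K=np.array([c['fx'],c['fy'],c['cx'],c['cy']]),T=c['world_to_cam'])
    save(im,fn,crop,scale); return c
def save(im,fn,crop=None,scale=1):
    if crop: im=im[crop[1]:crop[3],crop[0]:crop[2]]
    if scale!=1: im=cv2.resize(im,None,fx=scale,fy=scale,interpolation=cv2.INTER_CUBIC)
    cv2.imwrite('pics/'+fn+'.png',im)
def load(fn):
    d=np.load('pics/'+fn+'.npz'); return d['im'],d['K'],d['T']
def unproj(fn,uv,z):
    _,K,T=load(fn); T=np.array(T); R=T[:3,:3]; o=-R.T@T[:3,3]
    d=R.T@np.array([(uv[0]-K[2])/K[0],(uv[1]-K[3])/K[1],1]); return o+d*(z-o[2])/d[2]
def proj(fn,p):
    _,K,T=load(fn); q=T[:3,:3]@np.array(p)+T[:3,3]; return np.array([K[0]*q[0]/q[2]+K[2],K[1]*q[1]/q[2]+K[3]])
def tri(obs):
    A=[];b=[]
    for fn,uv in obs:
        _,K,T=load(fn); R=T[:3,:3];o=-R.T@T[:3,3]; d=R.T@np.array([(uv[0]-K[2])/K[0],(uv[1]-K[3])/K[1],1]); d/=np.linalg.norm(d)
        P=np.eye(3)-np.outer(d,d);A.append(P);b.append(P@o)
    return np.linalg.lstsq(np.vstack(A),np.hstack(b),rcond=None)[0]
E
python3 - <<'E'
from h import *
for n in ['scene','top','wrist']: snap(n,n+'0')
print(sensors.read_state())
for n in ['scene0','top0','wrist0']:
    _,K,T=load(n); print(n,K,np.round(T,3).tolist(), -T[:3,:3].T@T[:3,3])
E
```

```text
{'t': 0.15, 'joint_pos': array([-66.22820448,  18.42872678,  -4.01635428,  83.15925   ,
         1.29513484,  78.54144078,  -3.25927875]), 'joint_velocities': array([-0.00926574, -0.14532722, -0.0115093 , -0.14215754,  0.02632689,
       -0.01218395, -0.05823083]), 'joint_torque': array([-2.28640406e-04, -4.91791749e+01, -4.04648473e-01, -3.12882507e+01,
       -6.39142469e-02,  4.03579522e-02,  9.15805663e-05]), 'tool_pos': array([0.25350342, 0.59817767, 0.2914158 ]), 'eef_rot': array([ -86.60242867,   89.91566362, -109.56329288]), 'wrist_force': array([ 0.04422566, -0.37170442, -0.1406625 ]), 'wrist_torque': array([ 0.07008344,  0.03513256, -0.03607793]), 'opening': 0.0871021625000806}
scene0 [468.44009676 468.44009676 315.53407351 202.3427377 ] [[0.797, -0.604, 0.02, -0.398], [-0.233, -0.338, -0.912, 0.198], [0.557, 0.722, -0.41, 0.82], [0.0, 0.0, 0.0, 1.0]] [-0.09368392 -0.76532582  0.52471128]
top0 [394.48416669 394.48416669 314.75000244 196.60783054] [[0.027, -1.0, -0.011, 0.016], [-0.988, -0.025, -0.152, 0.534], [0.151, 0.015, -0.988, 0.967], [0.0, 0.0, 0.0, 1.0]] [0.38099615 0.01480333 1.03738526]
wrist0 [302.34334314 302.34334314 317.1870988  202.37101455] [[0.39, 0.921, -0.002, -0.649], [0.894, -0.378, 0.24, -0.03], [0.22, -0.095, -0.971, 0.389], [0.0, 0.0, 0.0, 1.0]] [0.19401463 0.62317676 0.38366537]
```

View pics/scene0.png

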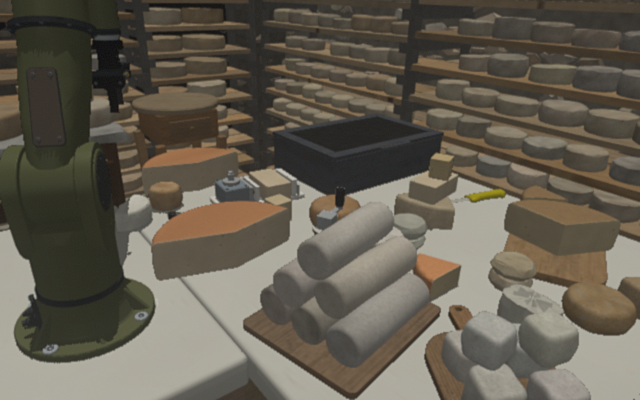

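View pics/top0.png

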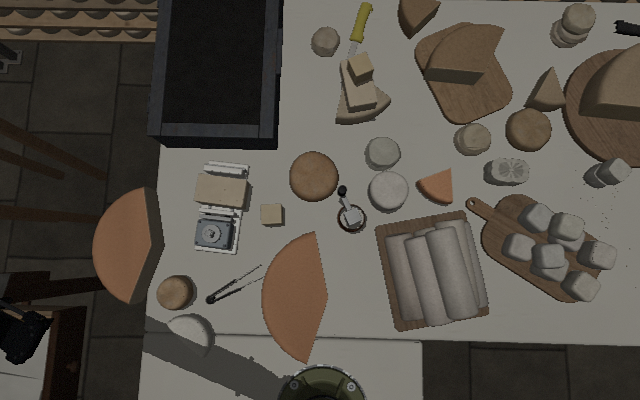

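View pics/wrist0.png

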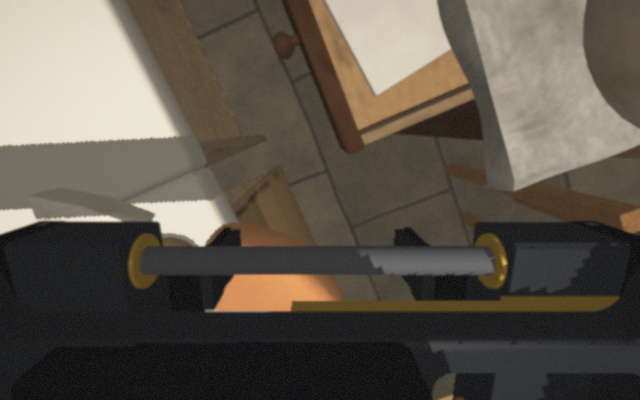

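Run:
```python
from h import *
im,_,_=load('top0'); save(im,'topA',(180,150,280,260),6); save(im,'topB',(310,165,410,240),8)
im,_,_=load('scene0'); save(im,'scA',(190,150,390,250),4)
```

```text
(no output)
```

View pics/topA.png

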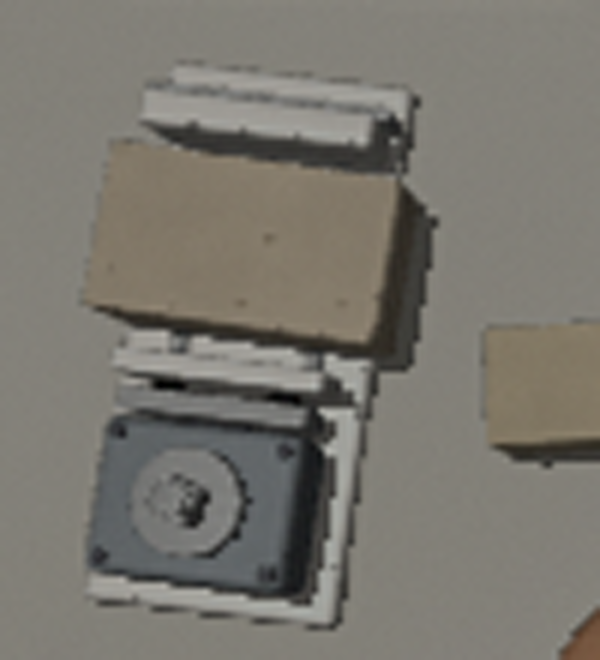

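View pics/topB.png

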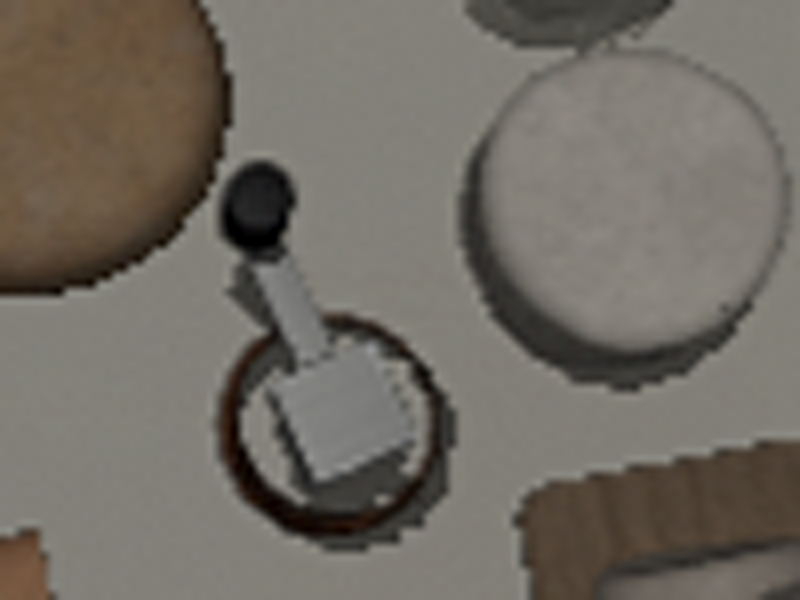

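View pics/scA.png

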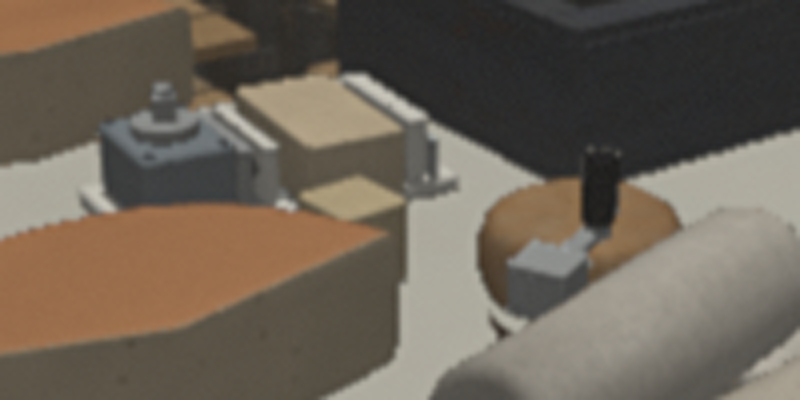

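Run:
```python
from h import *
from scipy.spatial.transform import Rotation as Ro
s=sensors.read_state(); R=Ro.from_euler('xyz',s['eef_rot'],degrees=True).as_matrix(); print(np.round(R,3))
f=lambda x,y,o,k:(o[0]+x/k,o[1]+y/k)
B=lambda x,y:f(x,y,(310-.5+.5/8,165-.5+.5/8),8)
A=lambda x,y:f(x,y,(180-.4,150-.4),6)
S=lambda x,y:f(x,y,(190-.4,150-.4),4)
hub=unproj('top0',B(342,411),.093); kn=unproj('top0',B(262,192),.130); rest=unproj('top0',B(334,425),.062)
print('hub',hub,'knob',kn,'rest',rest, np.degrees(np.arctan2(*(kn-hub)[[1,0]])), np.linalg.norm((kn-hub)[:2]))
c=[unproj('top0',B(*p),.093) for p in [(272,382),(370,340),(414,440),(318,484)]]
print('hubcorners',np.round(c,4).tolist(),'mean',np.mean(c,0))
print('seat disc',unproj('top0',A(187,500),.072))
print('shaft', unproj('top0',A(180,492),.09))
print('gearbox corners',[np.round(unproj('top0',A(*p),.062),4).tolist() for p in [(112,410),(318,430),(295,595),(88,575)]])
print('drum',unproj('top0',B(635,200),.05),'cube',unproj('top0',(272,213),.05))
print('scene shaft tip pix',S(163,88)); print('tri',tri([('top0',A(186,497)),('scene0',S(163,88))]))
print('tri knobtop',tri([('top0',B(262,190)),('scene0',S(602,150))]))
```

```text
[[-0.     0.39   0.921]
 [-0.001  0.921 -0.39 ]
 [-1.    -0.001  0.   ]]
hub [ 0.48113319 -0.062209    0.093     ] knob [ 0.54072299 -0.03505815  0.13      ] rest [ 0.47999901 -0.06231836  0.062     ] 24.495387485579954 0.06548368549772113
hubcorners [[0.4893, -0.0411, 0.093], [0.5028, -0.0704, 0.093], [0.473, -0.0839, 0.093], [0.459, -0.0553, 0.093]] mean [ 0.48103813 -0.06265569  0.093     ]
seat disc [0.43244819 0.28166735 0.072     ]
shaft [0.43460688 0.27972027 0.09      ]
gearbox corners [[0.4693, 0.3181, 0.062], [0.4633, 0.232, 0.062], [0.3954, 0.2374, 0.062], [0.4012, 0.3231, 0.062]]
drum [ 0.55525112 -0.15752639  0.05      ] cube [0.48779993 0.13645541 0.05      ]
scene shaft tip pix (230.35, 171.6)
tri [0.43100288 0.27755283 0.09186545]
tri knobtop [ 0.54053234 -0.03439473  0.12891033]
```

```bash
cat >> h.py <<'E'
from scipy.spatial.transform import Rotation as Ro
def pose():
    s=sensors.read_state(); return s,np.array(s['tool_pos']),Ro.from_euler('xyz',s['eef_rot'],degrees=True).as_matrix()
def tell(target=None,yaw=None):
    s,p,R=pose(); y=np.degrees(np.arctan2(R[1,1],R[0,1]))
    print('t',round(s['t'],2),'p',np.round(p,4),'yaw_y',round(y,2),'down',np.round(R[:,0],4),'q',np.round(s['joint_pos'],1),'F',np.round(s['wrist_force'],2),'M',np.round(s['wrist_torque'],3),'open',round(s['opening'],4))
    if target is not None: print('tool delta mm',np.round(R.T@(np.array(target)-p)*1000,2))
    if yaw is not None: print('turn about tool x', round(-((yaw-y+180)%360-180),2))
E
python3 -m creep '[[1,0,-0.032,0.0413,0,0,0],[1,0,-0.032,0.0413,0,0,0],[1,0,-0.032,0.0413,0,0,0],[1,0,-0.032,0.0413,0,0,0],[1,0,-0.032,0.0413,0,0,0],[1,0,-0.032,0.0413,0,0,0],[1,0,-0.032,0.0413,0,0,0],[1,0,0,0,0,0,0],[1,0,0,0,0,0,0]]'
python3 - <<'E'
from h import *
tell([0.432,0.280,0.29]); snap('wrist','w1'); snap('wrist','w1b',(200,40,460,240),3)
E
```

```text
t: 1.27
tool_pos: [0.4321, 0.2798, 0.2922]
eef_rot: [154.0, 90.0, 131.0]
wrist_force: [-0.7, -0.1, 0.4]
opening: 0.087
t 1.27 p [0.4321 0.2798 0.2922] yaw_y 67.03 down [-5.e-04  6.e-04 -1.e+00] q [-44.8   1.8   9.2 102.5  -0.3  75.8  31.5] F [-0.68 -0.1   0.37] M [-0.023  0.045  0.016] open 0.087
tool delta mm [ 2.16  0.13 -0.13]
```

View pics/w1.png

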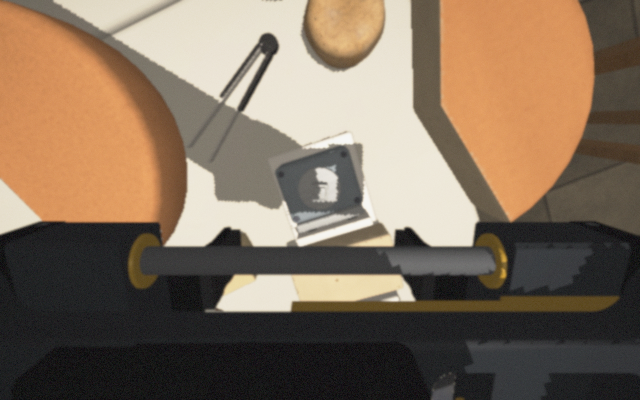

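View pics/w1b.png

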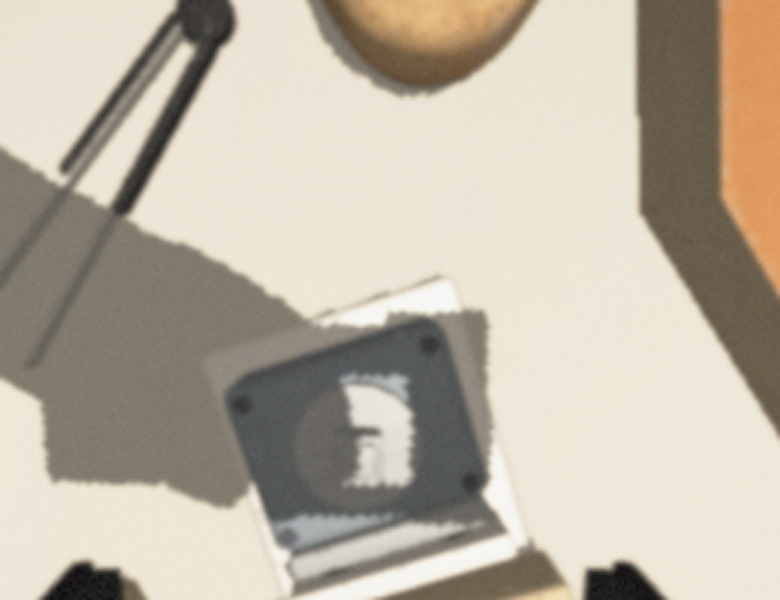

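```bash
python3 -m creep '[[1,0.03,0,0.03,0,0,0],[1,0.04,0,0.03,0,0,0],[1,0.03,0,0,0,0,0],[1,0,0,0,0,0,0],[1,0,0,0,0,0,0]]'
python3 - <<'E'
from h import *
tell(); snap('wrist','w2b',(240,40,400,200),4.5) ; snap('wrist','w2')
E
```

```text
t: 2.0
tool_pos: [0.4876, 0.2575, 0.1934]
eef_rot: [66.4, 89.9, 43.6]
wrist_force: [-0.2, 0.2, 0.2]
opening: 0.0867
t 2.0 p [0.4876 0.2575 0.1934] yaw_y 67.16 down [ 0.0011  0.0011 -1.    ] q [-41.4  10.4  12.  104.9  -2.4  64.8  38.6] F [-0.19  0.17  0.22] M [-0.009 -0.054 -0.036] open 0.0867
```

View pics/w2b.png

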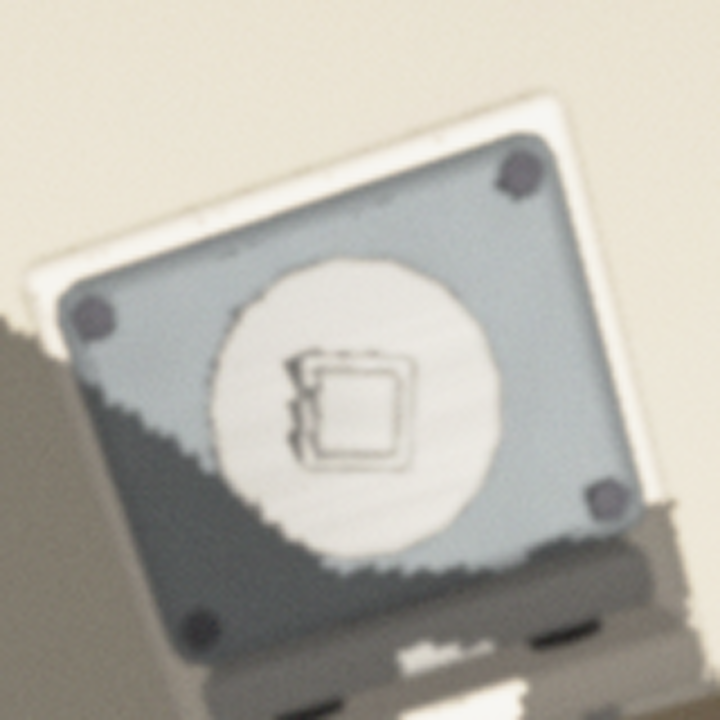

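Run:
```python
from h import *
im,_,_=load('w2'); save(im,'w2c',(298,110,342,154),16)
f=lambda x,y:(240-.4+x/4.5,40-.4+y/4.5)
print('seat',unproj('w2',f(357,407),.072),'tip',unproj('w2',f(359,411),.095),'sh16',unproj('w2',f(359,412),.09))
print('seat edges',[np.round(unproj('w2',f(*p),.072),4).tolist() for p in [(212,407),(500,407),(357,258),(357,556)]])
```

```text
seat [0.43051052 0.28297036 0.072     ] tip [0.43085732 0.28292402 0.095     ] sh16 [0.4310534  0.28289261 0.09      ]
seat edges [[0.4219, 0.2625, 0.072], [0.439, 0.3032, 0.072], [0.4106, 0.2913, 0.072], [0.4515, 0.2742, 0.072]]
```

View pics/w2c.png

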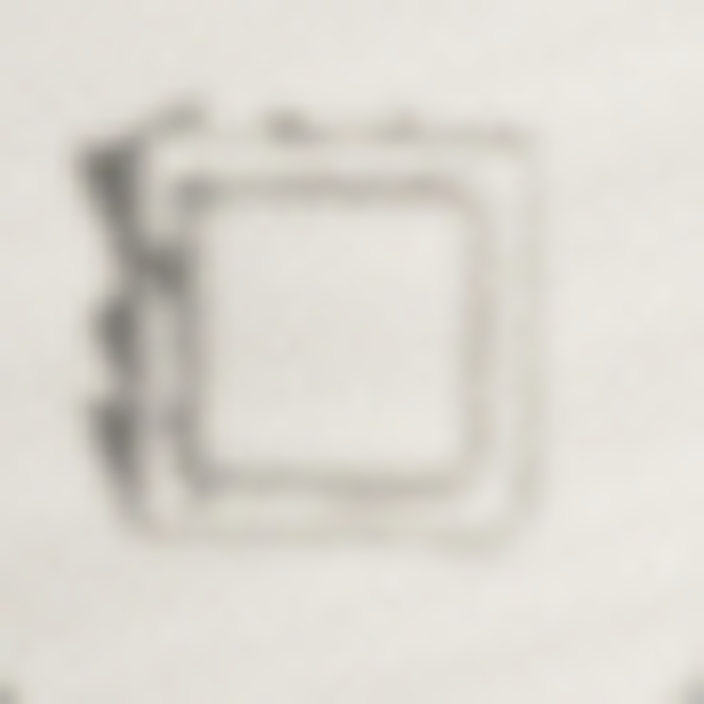

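```bash
python3 -m creep '[[0.3,-0.03,-0.044,0.022,0,0,0],[0.3,-0.03,-0.046,0.023,0,0,0],[0.3,-0.02,-0.046,0.023,0,0,0],[0.3,0,-0.046,0.023,0,0,0],[0.3,0,-0.046,0.023,0,0,0],[0.3,0,-0.046,0.023,0,0,0],[0.3,0,0,0,-9.5,0,0],[0.3,0,0,0,-9.5,0,0],[0.3,0,0,0,-9.5,0,0],[0.3,0,0,0,-9.5,0,0],[0.3,0,0,0,-9.3,0,0],[0.3,0,0,0,0,0,0]]'
python3 - <<'E'
from h import *
tell([.508,-.05,.27],114.5); snap('wrist','w3')
E
```

```text
t: 3.6
tool_pos: [0.5073, -0.0495, 0.2736]
eef_rot: [-9.5, 89.9, 14.8]
wrist_force: [0.1, 0.1, 0.1]
opening: 0.0567
t 3.6 p [ 0.5073 -0.0495  0.2736] yaw_y 114.26 down [ 2.5e-03  7.0e-04 -1.0e+00] q [-23.4   1.3  26.5 105.2  -0.6  73.5 117.6] F [0.06 0.07 0.05] M [0.066 0.031 0.018] open 0.0567
tool delta mm [ 3.63 -0.76  0.39]
turn about tool x -0.24
```

View pics/w3.png

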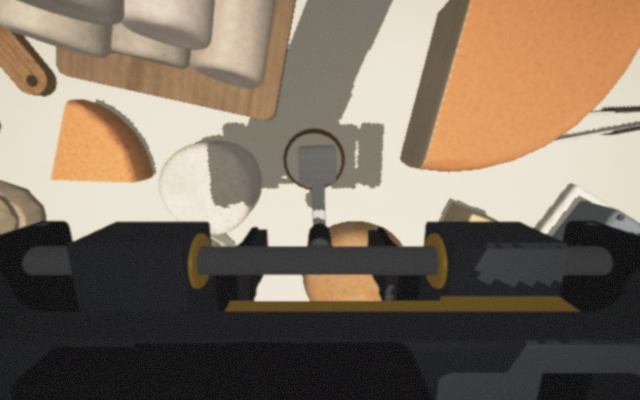

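Run:
```python
from h import *
im,_,_=load('w3'); save(im,'w3c',(274,114,364,249),5)
```

```text
(no output)
```

View pics/w3c.png

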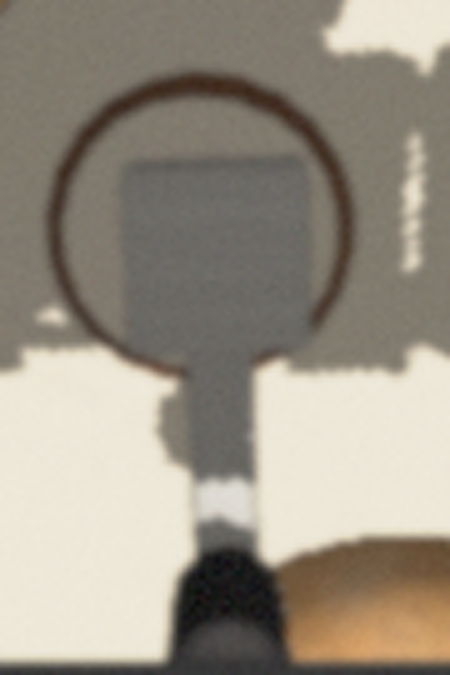

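Run:
```python
from h import *
f=lambda x,y:(274-.4+x/5,114-.4+y/5)
a=unproj('w3',f(221,380),.088);b=unproj('w3',f(227.5,540),.088);print('arm',np.degrees(np.arctan2(*(b-a)[[1,0]])))
print('hub',unproj('w3',f(218,258),.093),'edges',[np.round(unproj('w3',f(*p),.093),4).tolist() for p in [(127,258),(309,258),(218,167),(218,350)]])
print('rest',unproj('w3',f(202,225),.062))
_,K,T=load('w3');_,_,R=pose();print(np.round(R.T@T[:3,:3].T,3))
print(unproj('w3',f(225,560),.09))
```

```text
arm 26.608821029152107
hub [ 0.4787197  -0.06301586  0.093     ] edges [[0.4855, -0.078, 0.093], [0.472, -0.048, 0.093], [0.464, -0.0697, 0.093], [0.4941, -0.0561, 0.093]]
rest [ 0.47749544 -0.06708784  0.062     ]
[[-0.    -0.24   0.971]
 [ 1.     0.002  0.001]
 [-0.002  0.971  0.24 ]]
[ 0.53128203 -0.03781079  0.09      ]
```

Run:
```python
from h import *
tell([.479,-.063,.137],115.7)
```

```text
t 3.65 p [ 0.5073 -0.0495  0.2734] yaw_y 114.18 down [ 2.1e-03  6.0e-04 -1.0e+00] q [-23.4   1.3  26.5 105.3  -0.6  73.5 117.5] F [ 0.82  0.06 -0.01] M [-0.003  0.041 -0.002] open 0.0566
tool delta mm [136.33  -0.7  -31.6 ]
turn about tool x -1.52
```

```bash
python3 -m creep '[[0.2,0,-0.0007,-0.0313,0,0,0],[0.2,0,0,0,-1.5,0,0],[0.2,0.035,0,0,0,0,0],[0.2,0.035,0,0,0,0,0],[0.2,0.03,0,0,0,0,0],[0.2,0.02,0,0,0,0,0],[0.2,0,0,0,0,0,0]]'
python3 - <<'E'
from h import *
tell([.479,-.063,.137],115.7); snap('scene','s4',(270,100,430,240),5)
E
```

```text
t: 4.53
tool_pos: [0.4782, -0.0628, 0.1512]
eef_rot: [161.0, 89.9, -173.2]
wrist_force: [0.1, 0.4, -0.1]
opening: 0.0524
t 4.53 p [ 0.4782 -0.0628  0.1512] yaw_y 115.8 down [-2.5e-03 -3.0e-04 -1.0e+00] q [-22.1   5.1  27.7 116.7  -2.7  59.  122.7] F [ 0.14  0.38 -0.09] M [0.022 0.036 0.049] open 0.0524
tool delta mm [14.21 -0.54  0.63]
turn about tool x 0.1
```

View pics/s4.png

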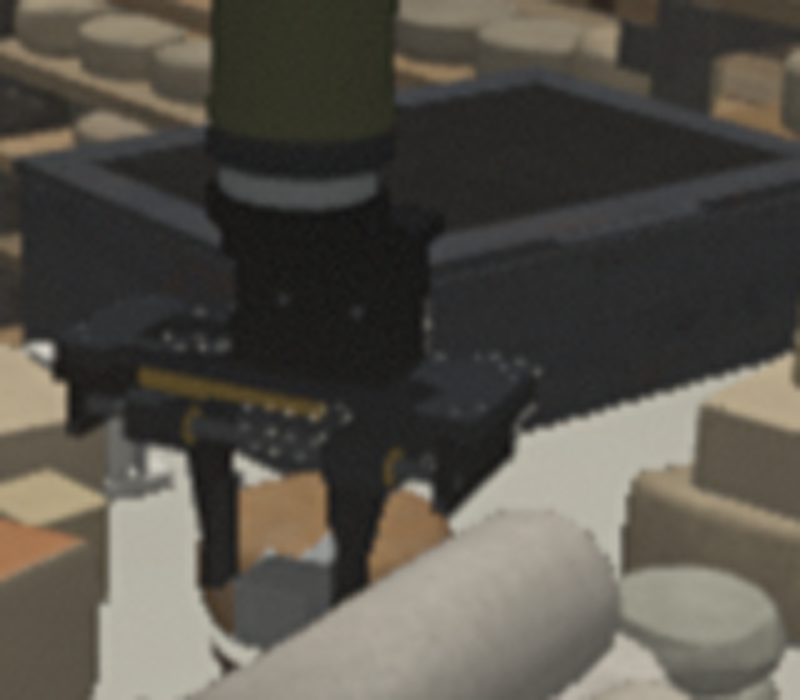

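```bash
python3 -m creep '[[0.2,0.0142,-0.0004,0.0008,0,0,0],[0.2,0,0,0,0,0,0],[-1,0,0,0,0,0,0],[-1,0,0,0,0,0,0],[-1,0,0,0,0,0,0],[-1,0,0,0,0,0,0],[-1,0,0,0,0,0,0]]' 50
python3 - <<'E'
from h import *
tell([.479,-.063,.137],115.7)
E
```

```text
t: 5.45
tool_pos: [0.4798, -0.063, 0.1384]
eef_rot: [20.6, 90.0, 46.5]
wrist_force: [-1.6, 1.0, 3.9]
opening: 0.0335
t 5.45 p [ 0.4798 -0.063   0.1384] yaw_y 115.84 down [ 5.e-04  5.e-04 -1.e+00] q [-21.8   6.2  27.7 117.3  -3.5  57.2 123.4] F [-1.56  1.03  3.95] M [ 0.323  0.286 -0.037] open 0.0335
tool delta mm [ 1.42  0.37 -0.67]
turn about tool x 0.14
```

```bash
python3 -m creep '[[-1,-0.035,0,0,0,0,0],[-1,-0.05,0,0,0,0,0],[-1,-0.05,0,0,0,0,0],[-1,0,0.044,0.016,0,0,0],[-1,0,0.044,0.016,0,0,0],[-1,0,0.044,0.016,0,0,0],[-1,0,0.044,0.016,0,0,0],[-1,0,0.044,0.016,0,0,0],[-1,0,0.044,0.016,0,0,0],[-1,0,0.044,0.016,0,0,0],[-1,0,0.044,0.017,0,0,0]]'
python3 -m creep '[[-1,0,0,0,-10,0,0],[-1,0,0,0,-10,0,0],[-1,0,0,0,-10,0,0],[-1,0,0,0,-9.7,0,0],[-1,0,0,0,0,0,0],[-1,0,0,0,0,0,0]]'
python3 - <<'E'
from h import *
tell([.4435,.31,.273],155.5); snap('wrist','w5')
im,_,_=load('w5'); save(im,'w5c',(260,90,380,210),5)
snap('scene','s5',(180,60,340,200),5)
E
```

```text
t: 6.82
tool_pos: [0.4418, 0.3107, 0.2721]
eef_rot: [-147.8, 89.9, -122.0]
wrist_force: [1.0, -0.4, -2.9]
opening: 0.0335
t: 7.58
tool_pos: [0.4422, 0.3095, 0.2725]
eef_rot: [161.0, 89.9, -133.6]
wrist_force: [0.3, 0.4, -2.9]
opening: 0.0337
t 7.58 p [0.4422 0.3095 0.2725] yaw_y 155.37 down [-6.e-04 -7.e-04 -1.e+00] q [-41.7   5.6   4.1 100.6  -0.4  73.8 117.9] F [ 0.32  0.41 -2.91] M [0.072 0.118 0.006] open 0.0337
tool delta mm [-0.5  -1.01  0.98]
turn about tool x -0.13
```

View pics/w5.png

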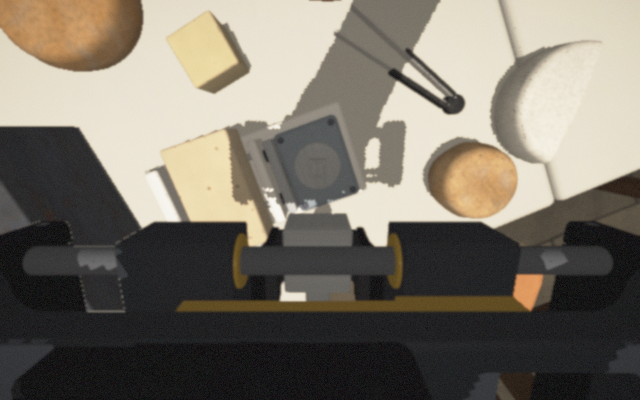

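View pics/w5c.png

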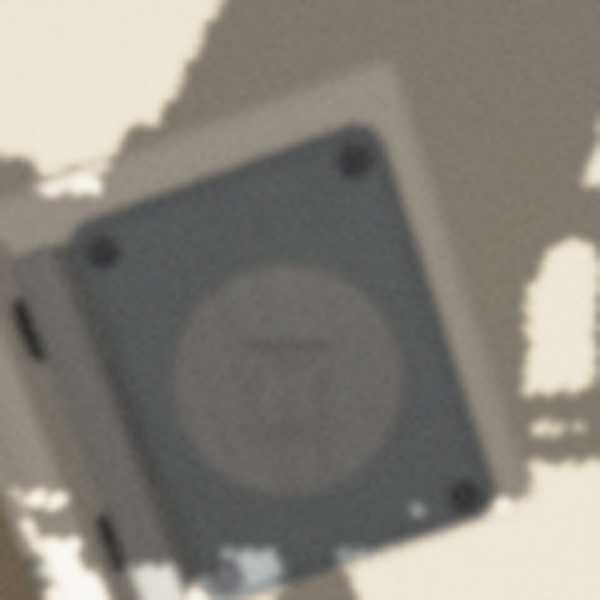

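View pics/s5.png

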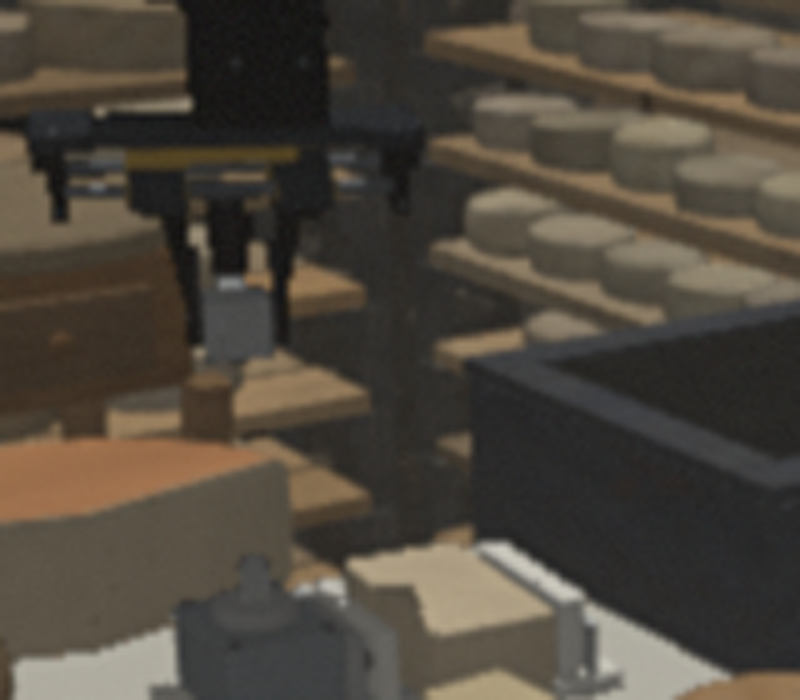

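Run:
```python
from h import *
im,_,_=load('w5'); c=im[140:195,285:350]; c=cv2.normalize(c,None,0,255,cv2.NORM_MINMAX); c=cv2.createCLAHE(4,(2,2)).apply(cv2.cvtColor(c,cv2.COLOR_BGR2GRAY)); save(c,'w5d',None,11)
f=lambda x,y:(260-.4+x/5,90-.4+y/5)
print('seat',unproj('w5',f(290,380),.072),'edges',[np.round(unproj('w5',f(*p),.072),4).tolist() for p in [(174,380),(405,380),(290,262),(290,498)]])
```

```text
seat [0.42975281 0.2823482  0.072     ] edges [[0.4502, 0.273, 0.072], [0.4095, 0.2916, 0.072], [0.4204, 0.2619, 0.072], [0.4394, 0.3035, 0.072]]
```

View pics/w5d.png

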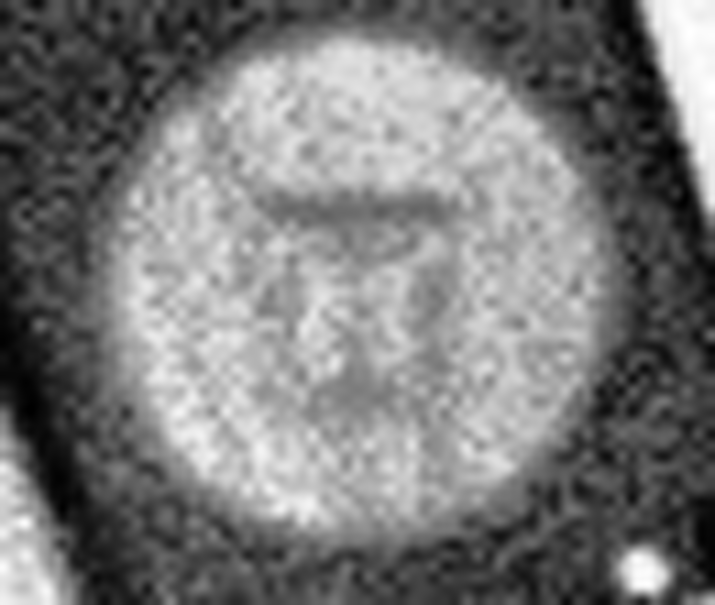

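Run:
```python
from h import *
tell([.4303,.2831,.178],155.5)
```

```text
t 7.67 p [0.4423 0.3097 0.2728] yaw_y 155.43 down [-2.e-04 -3.e-04 -1.e+00] q [-41.7   5.6   4.1 100.6  -0.4  73.8 118. ] F [ 0.13  0.02 -2.36] M [0.064 0.084 0.019] open 0.0336
tool delta mm [ 94.82  -0.16 -29.09]
turn about tool x -0.07
```

```bash
python3 -m creep '[[-1,0,-0.0002,-0.029,0,0,0],[-1,0.03,0,0,0,0,0],[-1,0.03,0,0,0,0,0],[-1,0.02,0,0,0,0,0],[-1,0.01,0,0,0,0,0],[-1,0.004,0,0,0,0,0],[-1,0,0,0,0,0,0],[-1,0,0,0,0,0,0]]'
python3 - <<'E'
from h import *
tell([.4303,.2831,.1484],155.5); snap('scene','s6',(200,140,280,210),8);
E
```

```text
t: 8.68
tool_pos: [0.4309, 0.2837, 0.1799]
eef_rot: [-27.1, 89.9, 38.5]
wrist_force: [-0.0, 0.1, -2.4]
opening: 0.0338
t 8.68 p [0.4309 0.2837 0.1799] yaw_y 155.53 down [ 0.0013  0.001  -1.    ] q [-40.6   7.1   4.6 110.2  -0.6  62.7 119.8] F [-0.04  0.08 -2.36] M [0.083 0.065 0.006] open 0.0338
tool delta mm [31.53  0.34 -0.8 ]
turn about tool x 0.03
```

View pics/s6.png

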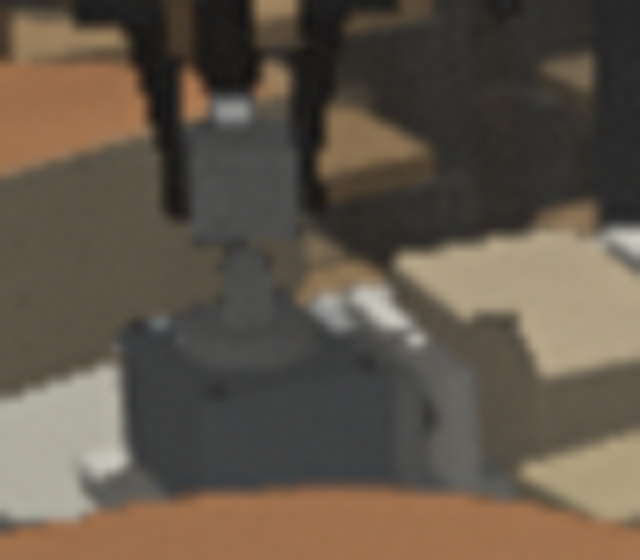

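```bash
python3 -m creep '[[-1,0.004,0.0003,-0.0006,0,0,0],[-1,0.004,0,0,0,0,0],[-1,0.003,0,0,0,0,0],[-1,0.003,0,0,0,0,0],[-1,0,0,0,0,0,0]]'
python3 - <<'E'
from h import *
tell([.4303,.2831,.1484],155.5)
E
```

```text
t: 9.35
tool_pos: [0.4298, 0.2828, 0.1647]
eef_rot: [153.1, 90.0, -141.4]
wrist_force: [-0.5, 0.2, -2.5]
opening: 0.0336
t 9.35 p [0.4298 0.2828 0.1647] yaw_y 155.54 down [-5.e-04 -4.e-04 -1.e+00] q [-40.6   7.9   4.6 111.2  -0.7  61.  119.9] F [-0.46  0.23 -2.47] M [0.051 0.15  0.034] open 0.0336
tool delta mm [16.32 -0.36  0.5 ]
turn about tool x 0.04
```

```bash
python3 -m creep '[[-1,0.004,0,0,0,0,0],[-1,0.004,0,0,0,0,0],[-1,0.003,0,0,0,0,0],[-1,0.003,0,0,0,0,0],[-1,0,0,0,0,0,0]]'
python3 - <<'E'
from h import *
tell([.4303,.2831,.1484],155.5)
E
```

```text
t: 9.98
tool_pos: [0.4298, 0.2828, 0.1508]
eef_rot: [154.7, 90.0, -139.8]
wrist_force: [-0.0, -0.3, -4.2]
opening: 0.0334
t 9.97 p [0.4298 0.2828 0.1508] yaw_y 155.54 down [-4.e-04 -3.e-04 -1.e+00] q [-40.6   8.9   4.6 111.9  -0.8  59.3 119.9] F [-0.04 -0.34 -4.2 ] M [0.113 0.05  0.006] open 0.0334
tool delta mm [ 2.35 -0.33  0.52]
turn about tool x 0.04
```

```bash
python3 -m creep '[[-1,0.0015,0,0,0,0,0],[-1,0.0015,0,0,0,0,0],[-1,0,0,0,0,0,0],[-1,0,0,0,0,0,0]]' 58
python3 - <<'E'
from h import *
tell([.4303,.2831,.1484],155.5)
snap('scene','s7',(200,140,280,210),8)
E
```

```text
t: 10.48
tool_pos: [0.43, 0.283, 0.1484]
eef_rot: [-23.9, 90.0, 41.6]
wrist_force: [-1.1, 0.0, 0.9]
opening: 0.0337
t 10.47 p [0.43   0.283  0.1484] yaw_y 155.54 down [ 3.e-04  3.e-04 -1.e+00] q [-40.6   9.    4.6 112.   -0.8  59.  120. ] F [-1.1   0.01  0.89] M [-0.105  0.346  0.027] open 0.0337
tool delta mm [ 0.04 -0.17  0.24]
turn about tool x 0.04
```

View pics/s7.png

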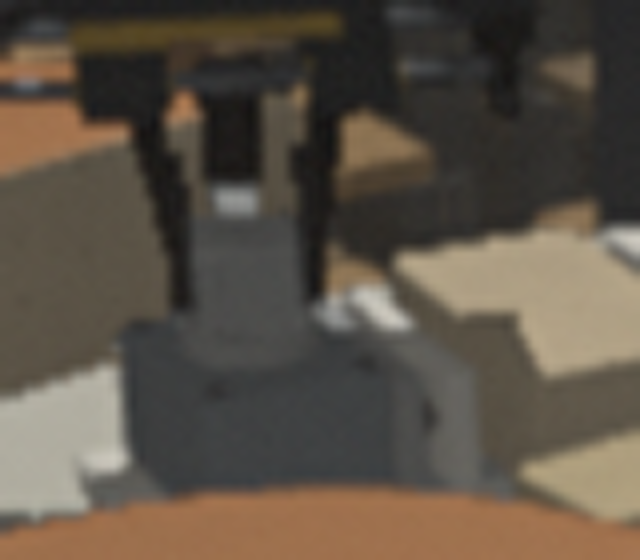

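```bash
python3 -m creep '[[-1,0,0,0,9,0,0],[-1,0,0,0,9,0,0],[-1,0,0,0,9,0,0],[-1,0,0,0,9,0,0],[-1,0,0,0,9,0,0],[-1,0,0,0,0,0,0],[-1,0,0,0,0,0,0]]' 60
python3 - <<'E'
from h import *
tell([.4300,.2831,.1484],155.5)
snap('top','t8',(180,150,280,260),5)
E
```

```text
t: 11.4
tool_pos: [0.4304, 0.2831, 0.1484]
eef_rot: [11.6, 89.9, 32.3]
wrist_force: [0.4, -0.3, 1.7]
opening: 0.0337
t 11.4 p [0.4304 0.2831 0.1484] yaw_y 110.67 down [ 1.2e-03  7.0e-04 -1.0e+00] q [-43.9   9.    8.3 112.1  -1.5  58.9  75.7] F [ 0.39 -0.29  1.73] M [ 0.039 -0.158  0.046] open 0.0337
tool delta mm [ 0.01  0.14 -0.38]
turn about tool x -44.83
```

View pics/t8.png

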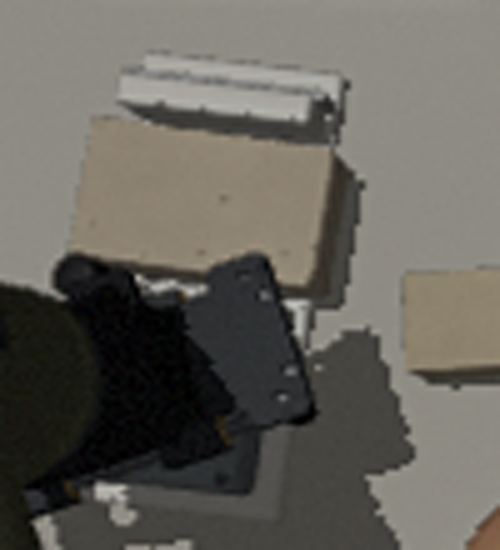

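```bash
python3 -m creep '[[-1,0,0,0,8,0,0],[-1,0,0,0,8,0,0],[-1,0,0,0,8,0,0],[-1,0,0,0,8,0,0]]'
python3 - <<'E'
from h import *
tell([.4300,.2831,.1484],155.5)
E
python3 -m creep '[[-1,0,0,0,4,0,0],[-1,0,0,0,4,0,0]]'
python3 - <<'E'
from h import *
tell([.4300,.2831,.1484],155.5)
snap('top','t9',(180,150,280,260),5)
E
```

```text
t: 11.95
tool_pos: [0.4304, 0.283, 0.1484]
eef_rot: [19.7, 89.9, 8.1]
wrist_force: [0.8, -0.3, 1.6]
opening: 0.0337
t 11.95 p [0.4304 0.283  0.1484] yaw_y 78.43 down [ 1.3e-03  2.0e-04 -1.0e+00] q [-46.4   9.   10.9 112.2  -1.9  58.9  43.8] F [ 0.85 -0.34  1.55] M [-0.129 -0.208  0.422] open 0.0337
tool delta mm [ 0.03  0.05 -0.45]
turn about tool x -77.07
t: 12.2
tool_pos: [0.4304, 0.2829, 0.1484]
eef_rot: [23.1, 89.9, 3.7]
wrist_force: [0.8, -0.1, 1.8]
opening: 0.0336
t 12.2 p [0.4304 0.2829 0.1484] yaw_y 70.55 down [ 1.3e-03  1.0e-04 -1.0e+00] q [-47.    9.   11.6 112.2  -2.   58.9  36. ] F [ 0.77 -0.13  1.81] M [-0.134 -0.228  0.394] open 0.0336
tool delta mm [ 0.02  0.06 -0.48]
turn about tool x -84.95
```

View pics/t9.png

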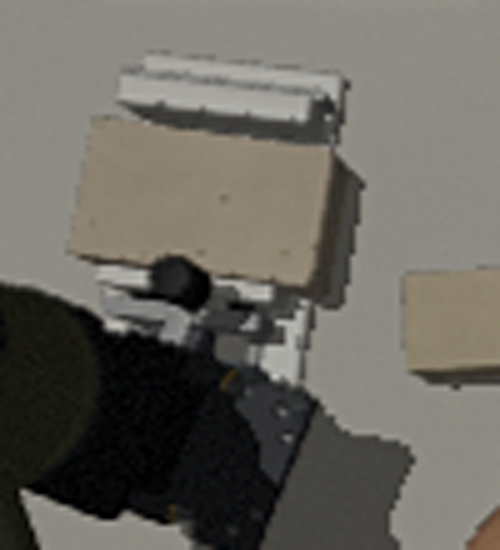

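```bash
python3 -m creep '[[-1,0,0,0,6,0,0],[-1,0,0,0,6,0,0],[-1,0,0,0,4,0,0]]'
python3 - <<'E'
from h import *
tell([.4300,.2831,.1484],155.5)
snap('top','t10')
im,_,_=load('t10'); save(im,'t10c',(185,155,260,225),10)
E
```

```text
t: 12.62
tool_pos: [0.4304, 0.2828, 0.1484]
eef_rot: [32.7, 89.9, -2.7]
wrist_force: [0.2, -0.9, 1.6]
opening: 0.0336
t 12.62 p [0.4304 0.2828 0.1484] yaw_y 54.58 down [ 1.2e-03 -1.0e-04 -1.0e+00] q [-48.2   9.   12.9 112.3  -2.3  58.9  20.3] F [ 0.24 -0.93  1.64] M [-0.247 -0.252  0.419] open 0.0336
tool delta mm [ 0.01 -0.01 -0.5 ]
turn about tool x -100.92
```

View pics/t10c.png

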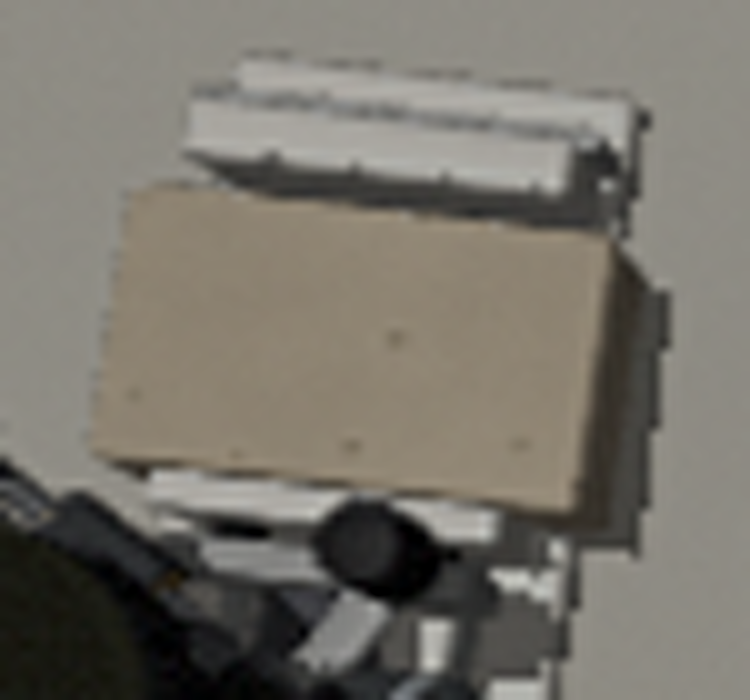

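Run:
```python
from h import *
f=lambda x,y:(185-.45+x/10,155-.45+y/10)
P=lambda x,y,z:unproj('t10',f(x,y),z)[:2]
o=np.array([.4308,.2828]); th=np.radians(-4.5); ex=np.array([np.cos(th),np.sin(th)])
g=lambda p: round(float((p-o)@ex)*1000,1)
print('fence top face',g(P(195,98,.058)),g(P(575,143,.058)),'bottom',g(P(190,157,.012)),g(P(565,192,.012)))
print('slab far',g(P(140,188,.060)),g(P(610,235,.060)),'near',g(P(95,458,.060)),g(P(578,512,.060)))
print(g(P(150,485,.058)),g(P(150,510,.058)))
```

```text
fence top face 173.3 171.7 bottom 166.7 167.6
slab far 148.2 148.6 near 78.5 77.7
73.4 67.1
```

```bash
python3 -m creep '[[-1,0,0,0,8,0,0],[-1,0,0,0,8,0,0],[-1,0,0,0,8,0,0],[-1,0,0,0,8,0,0],[-1,0,0,0,8,0,0]]'
python3 - <<'E'
from h import *
tell([.4300,.2831,.1484],155.5)
E
python3 -m creep '[[-1,0,0,0,8,0,0],[-1,0,0,0,8,0,0],[-1,0,0,0,4,0,0],[-1,0,0,0,4,0,0]]'
python3 - <<'E'
from h import *
tell([.4300,.2831,.1484],155.5)
snap('top','t11')
im,_,_=load('t11'); save(im,'t11c',(185,155,260,225),10)
E
```

```text
t: 13.3
tool_pos: [0.4303, 0.2827, 0.1484]
eef_rot: [52.1, 90.0, -23.4]
wrist_force: [0.7, -1.2, 3.1]
opening: 0.0336
t 13.3 p [0.4303 0.2827 0.1484] yaw_y 14.49 down [ 7.e-04 -3.e-04 -1.e+00] q [-51.3   9.   16.3 112.4  -2.9  58.9 -19.3] F [ 0.67 -1.22  3.1 ] M [-0.38  -0.084  0.426] open 0.0336
tool delta mm [-0.   -0.15 -0.46]
turn about tool x -141.01
t: 13.8
tool_pos: [0.4302, 0.2827, 0.1484]
eef_rot: [59.4, 89.9, -39.9]
wrist_force: [0.8, -1.6, 3.4]
opening: 0.0335
t 13.8 p [0.4302 0.2827 0.1484] yaw_y -9.32 down [ 7.e-04 -6.e-04 -1.e+00] q [-53.2   9.1  18.3 112.5  -3.3  58.9 -42.8] F [ 0.83 -1.55  3.4 ] M [-0.472 -0.06   0.7  ] open 0.0335
tool delta mm [ 0.04 -0.22 -0.37]
turn about tool x -164.82
```

View pics/t11c.png

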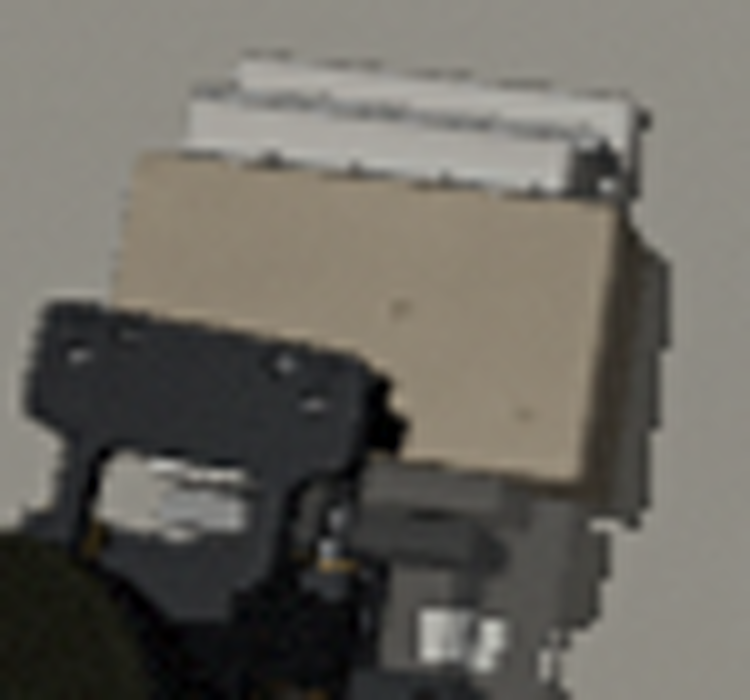

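```bash
python3 -m creep '[[-1,0,0,0,0,0,0]]'
python3 - <<'E'
from h import *
tell([.4300,.2831,.1484],155.5)
f=lambda x,y:(185-.45+x/10,155-.45+y/10)
o=np.array([.4308,.2828]); th=np.radians(-4.5); ex=np.array([np.cos(th),np.sin(th)])
g=lambda x,y,z: round(float((unproj('t11',f(x,y),z)[:2]-o)@ex)*1000,1)
print('slab far',g(140,153,.06),g(620,200,.06),'near',g(400,458,.06),g(585,482,.06))
E
```

```text
t: 13.98
tool_pos: [0.4302, 0.2827, 0.1484]
eef_rot: [73.6, 90.0, -25.7]
wrist_force: [0.7, -2.5, 4.8]
opening: 0.0335
t 13.97 p [0.4302 0.2827 0.1484] yaw_y -9.27 down [ 5.e-04 -2.e-04 -1.e+00] q [-53.2   9.1  18.3 112.5  -3.3  58.9 -42.7] F [ 0.7  -2.46  4.84] M [-0.602  0.045  0.536] open 0.0335
tool delta mm [ 0.03 -0.23 -0.37]
turn about tool x -164.77
slab far 157.2 157.8 near 86.5 85.4
```

```bash
python3 -m creep '[[-1,0,0,0,-3,0,0]]' ; python3 -c "
from h import *
tell()"
python3 -m creep '[[-1,0,0,0,-3,0,0]]'; python3 -c "
from h import *
tell()"
python3 -m creep '[[-1,0,0,0,-2,0,0]]'; python3 -c "
from h import *
tell()"
```

```text
t: 14.1
tool_pos: [0.4302, 0.2827, 0.1484]
eef_rot: [156.2, 90.0, 59.9]
wrist_force: [-0.3, -1.6, 4.3]
opening: 0.0336
t 14.1 p [0.4302 0.2827 0.1484] yaw_y -6.33 down [ 1.e-04  2.e-04 -1.e+00] q [-52.9   9.1  18.1 112.4  -3.3  58.9 -39.7] F [-0.29 -1.59  4.28] M [-0.608  0.016 -0.087] open 0.0336
t: 14.22
tool_pos: [0.4301, 0.2828, 0.1484]
eef_rot: [-176.2, 90.0, 90.5]
wrist_force: [-1.0, -1.7, 4.5]
opening: 0.0334
t 14.22 p [0.4301 0.2828 0.1484] yaw_y -3.32 down [-0.e+00  6.e-04 -1.e+00] q [-52.7   9.1  17.8 112.4  -3.3  58.9 -36.8] F [-1.   -1.72  4.5 ] M [-0.453 -0.017 -0.07 ] open 0.0334
t: 14.35
tool_pos: [0.4301, 0.2829, 0.1484]
eef_rot: [173.1, 90.0, 81.7]
wrist_force: [0.1, -0.7, 6.0]
opening: 0.0337
t 14.35 p [0.4301 0.2829 0.1484] yaw_y -1.36 down [ 1.e-04  7.e-04 -1.e+00] q [-52.5   9.1  17.6 112.4  -3.2  58.9 -34.8] F [ 0.07 -0.71  6.04] M [-0.411  0.046 -0.098] open 0.0337
```

```bash
python3 -m creep '[[-1,-0.0004,0,0,-2,0,0]]' ; python3 -c "
from h import *
tell()"
python3 -m creep '[[-1,0,0,0,-2,0,0]]'; python3 -c "
from h import *
tell()"
python3 -m creep '[[-1,0,0,0,-1.5,0,0]]'; python3 -c "
from h import *
tell()"
```

```text
t: 14.48
tool_pos: [0.4299, 0.283, 0.1484]
eef_rot: [-173.3, 90.0, 97.3]
wrist_force: [0.5, -0.6, 0.7]
opening: 0.0335
t 14.47 p [0.4299 0.283  0.1484] yaw_y 0.65 down [-1.e-04  4.e-04 -1.e+00] q [-52.4   9.1  17.4 112.4  -3.2  58.9 -32.9] F [ 0.53 -0.56  0.67] M [-0.216 -0.057 -0.062] open 0.0335
t: 14.6
tool_pos: [0.4299, 0.283, 0.1484]
eef_rot: [-160.0, 90.0, 112.6]
wrist_force: [0.2, -0.5, 2.7]
opening: 0.0333
t 14.6 p [0.4299 0.283  0.1484] yaw_y 2.66 down [-1.e-04  2.e-04 -1.e+00] q [-52.2   9.   17.3 112.4  -3.1  59.  -30.9] F [ 0.17 -0.5   2.65] M [-0.313  0.054 -0.032] open 0.0333
t: 14.72
tool_pos: [0.4298, 0.283, 0.1484]
eef_rot: [-126.2, 90.0, 148.0]
wrist_force: [-0.2, -1.3, 3.3]
opening: 0.034
t 14.72 p [0.4298 0.283  0.1484] yaw_y 4.14 down [-2.e-04  1.e-04 -1.e+00] q [-52.1   9.   17.1 112.4  -3.1  59.  -29.5] F [-0.17 -1.26  3.27] M [-0.274  0.074 -0.071] open 0.034
```

```bash
for i in 1; do :; done; python3 -m creep '[[-1,0,0,0,-1.5,0,0]]' ; python3 -c "
from h import *
tell()"
python3 -m creep '[[-1,0,0,0,-1.5,0,0]]'; python3 -c "
from h import *
tell()"
```

```text
t: 14.85
tool_pos: [0.4298, 0.2829, 0.1484]
eef_rot: [-106.8, 90.0, 168.9]
wrist_force: [-0.5, -1.2, 2.4]
opening: 0.0338
t 14.85 p [0.4298 0.2829 0.1484] yaw_y 5.64 down [-1.e-04  0.e+00 -1.e+00] q [-52.    9.   17.  112.4  -3.1  59.  -28. ] F [-0.54 -1.22  2.38] M [-0.254  0.01  -0.03 ] open 0.0338
t: 14.98
tool_pos: [0.4299, 0.2829, 0.1484]
eef_rot: [-79.8, 90.0, -162.7]
wrist_force: [-0.4, -2.2, 3.8]
opening: 0.0335
t 14.97 p [0.4299 0.2829 0.1484] yaw_y 7.14 down [-1.e-04 -0.e+00 -1.e+00] q [-51.9   9.   16.9 112.4  -3.1  59.  -26.5] F [-0.35 -2.18  3.77] M [-0.268 -0.013 -0.035] open 0.0335
```

```bash
python3 -m creep '[[-1,0,0,0,4,0,0],[-1,0,0,0,4,0,0]]' ; python3 -c "
from h import *
tell()"
python3 -m creep '[[-1,0,0,0,3,0,0]]'; python3 -c "
from h import *
tell()"
python3 -m creep '[[-1,0,0,0,2,0,0]]'; python3 -c "
from h import *
tell()"
```

```text
t: 15.22
tool_pos: [0.4301, 0.2832, 0.1484]
eef_rot: [126.0, 90.0, 35.0]
wrist_force: [1.3, -0.4, 2.2]
opening: 0.0338
t 15.22 p [0.4301 0.2832 0.1484] yaw_y -1.02 down [ 7.e-04  5.e-04 -1.e+00] q [-52.5   9.1  17.6 112.4  -3.2  58.9 -34.6] F [ 1.34 -0.42  2.2 ] M [-0.24  -0.192  0.025] open 0.0338
t: 15.35
tool_pos: [0.4302, 0.2829, 0.1484]
eef_rot: [95.8, 90.0, 1.8]
wrist_force: [1.9, -1.6, 2.3]
opening: 0.0338
t 15.35 p [0.4302 0.2829 0.1484] yaw_y -4.0 down [ 8.e-04  0.e+00 -1.e+00] q [-52.8   9.1  17.8 112.4  -3.2  58.9 -37.5] F [ 1.91 -1.57  2.27] M [-0.317 -0.135  0.052] open 0.0338
t: 15.48
tool_pos: [0.4302, 0.2827, 0.1484]
eef_rot: [66.8, 90.0, -29.1]
wrist_force: [0.7, -1.9, 3.0]
opening: 0.0337
t 15.47 p [0.4302 0.2827 0.1484] yaw_y -6.0 down [ 5.e-04 -3.e-04 -1.e+00] q [-52.9   9.1  18.  112.4  -3.2  58.9 -39.5] F [ 0.73 -1.9   2.96] M [-0.424 -0.138  0.105] open 0.0337
```

```bash
python3 -m creep '[[-1,0,0,0,1,0,0]]' ; python3 -c "
from h import *
tell()"
python3 -m creep '[[-1,0,0,0,1,0,0]]'; python3 -c "
from h import *
tell()"
python3 -m creep '[[-1,0,0,0,1,0,0]]'; python3 -c "
from h import *
tell()"
```

```text
t: 15.6
tool_pos: [0.4302, 0.2827, 0.1484]
eef_rot: [66.2, 90.0, -30.8]
wrist_force: [0.4, -1.9, 2.1]
opening: 0.0337
t 15.6 p [0.4302 0.2827 0.1484] yaw_y -6.96 down [ 5.e-04 -3.e-04 -1.e+00] q [-53.    9.1  18.1 112.4  -3.2  58.9 -40.4] F [ 0.39 -1.87  2.13] M [-0.445 -0.245  0.284] open 0.0337
t: 15.72
tool_pos: [0.4301, 0.2827, 0.1484]
eef_rot: [63.6, 90.0, -34.3]
wrist_force: [1.8, -1.6, 2.0]
opening: 0.0335
t 15.72 p [0.4301 0.2827 0.1484] yaw_y -7.95 down [ 6.e-04 -4.e-04 -1.e+00] q [-53.1   9.1  18.2 112.5  -3.2  58.9 -41.4] F [ 1.83 -1.59  2.05] M [-0.47  -0.354  0.418] open 0.0335
t: 15.85
tool_pos: [0.4301, 0.2827, 0.1484]
eef_rot: [56.0, 90.0, -42.9]
wrist_force: [2.2, -1.2, 1.6]
opening: 0.0338
t 15.85 p [0.4301 0.2827 0.1484] yaw_y -8.96 down [ 6.e-04 -5.e-04 -1.e+00] q [-53.2   9.1  18.3 112.5  -3.3  58.9 -42.4] F [ 2.23 -1.2   1.59] M [-0.519 -0.442  0.609] open 0.0338
```

```bash
python3 -m creep '[[-1,0,0,0,-5,0,0],[-1,0,0,0,-5,0,0],[-1,0,0,0,-5,0,0],[-1,0,0,0,-2,0,0],[-1,0,0,0,-1.5,0,0]]' ; python3 -c "
from h import *
tell()"
python3 -m creep '[[-1,0,0,0,-1.5,0,0]]'; python3 -c "
from h import *
tell()"
python3 -m creep '[[-1,0,0,0,-1.5,0,0]]'; python3 -c "
from h import *
tell()"
```

```text
t: 16.48
tool_pos: [0.43, 0.2827, 0.1484]
eef_rot: [3.0, 90.0, -77.5]
wrist_force: [0.7, -2.0, 2.4]
opening: 0.0335
t 16.48 p [0.43   0.2827 0.1484] yaw_y 9.53 down [ 0.e+00 -1.e-04 -1.e+00] q [-51.7   9.   16.7 112.4  -3.   59.  -24.1] F [ 0.67 -2.    2.44] M [-0.55  -0.281 -0.052] open 0.0335
t: 16.6
tool_pos: [0.4301, 0.2827, 0.1484]
eef_rot: [79.7, 90.0, 0.8]
wrist_force: [1.4, -2.2, 1.3]
opening: 0.0338
t 16.6 p [0.4301 0.2827 0.1484] yaw_y 11.07 down [ 3.e-04  0.e+00 -1.e+00] q [-51.6   9.   16.5 112.4  -3.   58.9 -22.6] F [ 1.4  -2.17  1.32] M [-0.572 -0.427 -0.019] open 0.0338
t: 16.73
tool_pos: [0.4301, 0.2827, 0.1484]
eef_rot: [61.5, 90.0, -15.9]
wrist_force: [1.2, -2.6, 1.5]
opening: 0.0337
t 16.73 p [0.4301 0.2827 0.1484] yaw_y 12.6 down [ 4.e-04 -1.e-04 -1.e+00] q [-51.5   9.   16.4 112.4  -2.9  58.9 -21.1] F [ 1.21 -2.64  1.48] M [-0.566 -0.506 -0.073] open 0.0337
```

```bash
python3 -m creep '[[-1,0,0,0,5,0,0],[-1,0,0,0,5,0,0],[-1,0,0,0,4,0,0],[-1,0,0,0,1,0,0]]' ; python3 -c "
from h import *
tell()"
python3 -m creep '[[-1,0,0,0,1.5,0,0]]'; python3 -c "
from h import *
tell()"
python3 -m creep '[[-1,0,0,0,1.5,0,0]]'; python3 -c "
from h import *
tell()"
```

```text
t: 17.23
tool_pos: [0.43, 0.2829, 0.1484]
eef_rot: [85.1, 90.0, -7.3]
wrist_force: [0.8, -1.9, 0.5]
opening: 0.0334
t 17.23 p [0.43   0.2829 0.1484] yaw_y -2.43 down [ 4.e-04 -0.e+00 -1.e+00] q [-52.7   9.1  17.7 112.4  -3.2  58.9 -36. ] F [ 0.85 -1.91  0.5 ] M [-0.586 -0.528  0.105] open 0.0334
t: 17.35
tool_pos: [0.4301, 0.2828, 0.1484]
eef_rot: [74.0, 90.0, -20.0]
wrist_force: [2.3, -1.9, 0.5]
opening: 0.0338
t 17.35 p [0.4301 0.2828 0.1484] yaw_y -3.98 down [ 4.e-04 -2.e-04 -1.e+00] q [-52.8   9.1  17.8 112.4  -3.2  58.9 -37.5] F [ 2.28 -1.92  0.51] M [-0.674 -0.531  0.059] open 0.0338
t: 17.48
tool_pos: [0.4301, 0.2827, 0.1484]
eef_rot: [69.1, 90.0, -26.4]
wrist_force: [2.3, -3.2, 0.8]
opening: 0.0332
t 17.48 p [0.4301 0.2827 0.1484] yaw_y -5.51 down [ 5.e-04 -2.e-04 -1.e+00] q [-52.9   9.1  18.  112.4  -3.2  58.9 -39. ] F [ 2.34 -3.18  0.83] M [-0.616 -0.644  0.285] open 0.0332
```

```bash
python3 -m creep '[[-1,0,0,0,-5,0,0],[-1,0,0,0,-5,0,0],[-1,0,0,0,-5,0,0],[-1,0,0,0,-3,0,0],[-1,0,0,0,-1.7,0,0],[-1,0,0,0,-1.5,0,0]]' ; python3 -c "
from h import *
tell()"
python3 -m creep '[[-1,0,0,0,5,0,0],[-1,0,0,0,5,0,0],[-1,0,0,0,4,0,0],[-1,0,0,0,2,0,0],[-1,0,0,0,1.5,0,0]]' ; python3 -c "
from h import *
tell()"
python3 -m creep '[[-1,0,0,0,1,0,0]]'; python3 -c "
from h import *
tell()"
python3 -m creep '[[-1,0,0,0,1,0,0]]'; python3 -c "
from h import *
tell()"
```

```text
t: 18.23
tool_pos: [0.4302, 0.2827, 0.1484]
eef_rot: [70.4, 90.0, -3.8]
wrist_force: [3.4, -2.5, 0.4]
opening: 0.034
t 18.23 p [0.4302 0.2827 0.1484] yaw_y 15.76 down [ 4.e-04 -0.e+00 -1.e+00] q [-51.2   9.   16.1 112.4  -2.9  58.9 -18. ] F [ 3.41 -2.54  0.38] M [-0.616 -0.806 -0.13 ] open 0.034
t: 18.85
tool_pos: [0.4302, 0.2828, 0.1485]
eef_rot: [77.4, 90.0, -14.4]
wrist_force: [4.4, -2.9, -1.3]
opening: 0.0336
t 18.85 p [0.4302 0.2828 0.1485] yaw_y -1.81 down [ 5.e-04 -1.e-04 -1.e+00] q [-52.6   9.1  17.6 112.4  -3.2  58.9 -35.3] F [ 4.4  -2.87 -1.26] M [-0.654 -0.83   0.062] open 0.0336
t: 18.98
tool_pos: [0.4301, 0.2827, 0.1484]
eef_rot: [64.5, 90.0, -28.3]
wrist_force: [4.1, -2.8, -1.3]
opening: 0.0336
t 18.98 p [0.4301 0.2827 0.1484] yaw_y -2.79 down [ 4.e-04 -2.e-04 -1.e+00] q [-52.7   9.1  17.7 112.4  -3.2  58.9 -36.3] F [ 4.12 -2.77 -1.26] M [-0.67  -0.814  0.229] open 0.0336
t: 19.1
tool_pos: [0.4301, 0.2827, 0.1484]
eef_rot: [57.9, 90.0, -35.9]
wrist_force: [4.3, -2.5, -1.0]
opening: 0.0332
t 19.1 p [0.4301 0.2827 0.1484] yaw_y -3.77 down [ 4.e-04 -3.e-04 -1.e+00] q [-52.7   9.1  17.8 112.4  -3.2  59.  -37.3] F [ 4.26 -2.52 -1.03] M [-0.609 -0.929  0.421] open 0.0332
```

```bash
python3 -m creep '[[-1,0,0,0,-5,0,0],[-1,0,0,0,-4.8,0,0],[-1,0,0,0,0,0,0]]' ; python3 -c "
from h import *
tell()"
python3 -m creep '[[-1,-0.003,0,0,0,0,0],[-1,-0.005,0,0,0,0,0],[-1,-0.008,0,0,0,0,0],[-1,-0.010,0,0,0,0,0]]'; python3 -c "
from h import *
tell()"
```

```text
t: 19.48
tool_pos: [0.4294, 0.2833, 0.1484]
eef_rot: [-118.6, 89.9, 157.4]
wrist_force: [1.1, -1.4, -0.1]
opening: 0.0336
t 19.48 p [0.4294 0.2833 0.1484] yaw_y 5.97 down [-1.1e-03  5.0e-04 -1.0e+00] q [-52.    9.   16.9 112.4  -3.1  59.  -27.7] F [ 1.07 -1.37 -0.07] M [-0.417 -0.354 -0.073] open 0.0336
t: 19.98
tool_pos: [0.4291, 0.283, 0.175]
eef_rot: [-87.8, 89.9, -171.8]
wrist_force: [0.0, -0.0, -2.3]
opening: 0.0333
t 19.98 p [0.4291 0.283  0.175 ] yaw_y 6.04 down [-1.7e-03 -2.0e-04 -1.0e+00] q [-52.2   7.2  17.  111.   -2.4  62.2 -28.2] F [ 0.01 -0.02 -2.26] M [-0.091  0.067  0.045] open 0.0333
```

```bash
python3 -m creep '[[-1,-0.05,0,0,0,0,0],[-1,-0.046,0,0,0,0,0],[-1,0,0.006,0.0484,0,0,0],[-1,0,0.006,0.0484,0,0,0],[-1,0,0.006,0.0484,0,0,0],[-1,0,0.006,0.0484,0,0,0],[-1,0,0.006,0.0484,0,0,0],[-1,0,0.006,0.0484,0,0,0],[-1,0,0.006,0.0484,0,0,0]]'
python3 -c "
from h import *
tell()
snap('top','t12')
im,_,_=load('t12'); save(im,'t12c',(185,155,260,240),7)"
python3 -m creep '[[-1,0,0,0,-10,0,0],[-1,0,0,0,-10,0,0],[-1,0,0,0,-10,0,0],[-1,0,0,0,-10,0,0],[-1,0,0,0,-10,0,0],[-1,0,0,0,-10,0,0],[-1,0,0,0,-10,0,0],[-1,0,0,0,-10,0,0],[-1,0,0,0,-10,0,0],[-1,0,0,0,-10,0,0],[-1,0,0,0,-9.7,0,0],[-1,0,0,0,0,0,0]]'
python3 -c "
from h import *
tell([.507,-.05,.27],115.8)
snap('wrist','w13'); snap('top','t13')
im,_,_=load('w13'); save(im,'w13c',(260,90,380,210),5)"
```

```text
t: 21.1
tool_pos: [0.5071, -0.0507, 0.2712]
eef_rot: [170.0, 89.9, 86.0]
wrist_force: [0.6, 0.0, -1.5]
opening: 0.0335
t 21.1 p [ 0.5071 -0.0507  0.2712] yaw_y 6.05 down [ 1.0e-04  1.7e-03 -1.0e+00] q [-33.6   1.3  37.2 105.6  -0.9  73.3   9.9] F [ 0.59  0.04 -1.53] M [-0.042  0.001 -0.049] open 0.0335
t: 22.65
tool_pos: [0.507, -0.0491, 0.2709]
eef_rot: [84.4, 89.9, 110.0]
wrist_force: [-0.0, -0.4, -1.8]
opening: 0.0334
t 22.65 p [ 0.507  -0.0491  0.2709] yaw_y 115.64 down [-3.e-04  1.e-03 -1.e+00] q [-32.2   1.3  35.5 105.6  -0.8  73.3 119.3] F [-0.04 -0.38 -1.83] M [0.097 0.067 0.049] open 0.0334
tool delta mm [ 0.87 -0.8  -0.36]
turn about tool x -0.16
```

View pics/t12c.png

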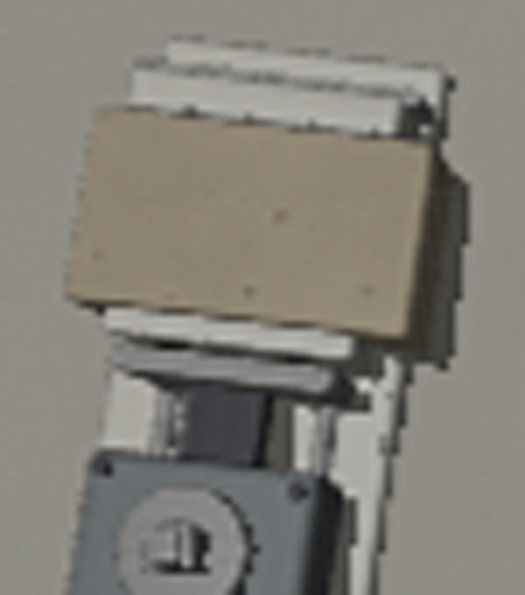

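View pics/w13c.png

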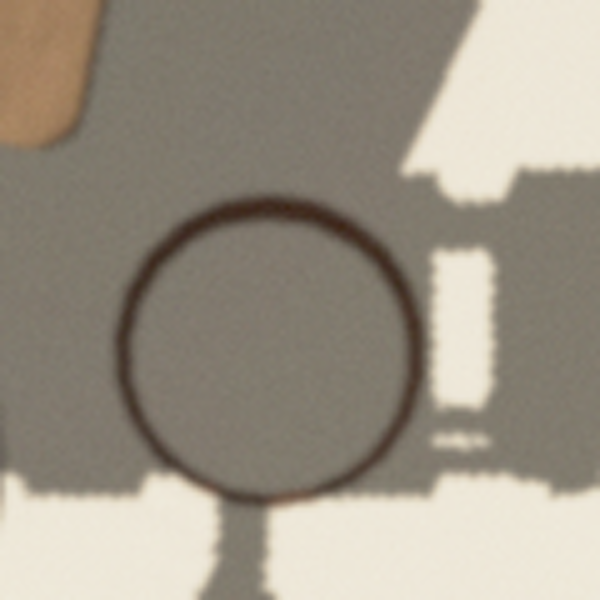

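View pics/t13.png

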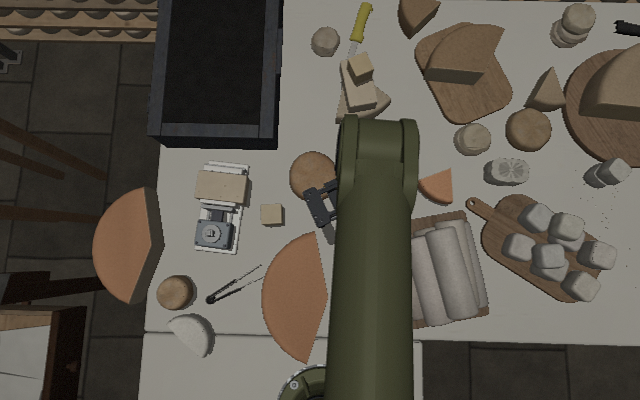

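Run:
```python
from h import *
f=lambda x,y:(260-.4+x/5,90-.4+y/5)
B=lambda x,y:(310-.45+x/8,165-.45+y/8)
for z in (0,.03,.062):
  print(z,'w13',[np.round(unproj('w13',f(*p),z)[:2],4).tolist() for p in [(116,350),(424,350),(268,196),(268,504)]], unproj('w13',f(270,350),z)[:2],'top',unproj('top0',B(334,425),z)[:2], [np.round(unproj('top0',B(*p),z)[:2],4).tolist() for p in [(220,425),(450,425),(334,313),(334,537)]])
im,_,_=load('w13'); save(im,'w13d',(230,100,330,200),7)
im,_,_=load('top0'); save(cv2.convertScaleAbs(im,alpha=1.6),'topD',(330,195,375,240),15)
snap('scene','s13',(280,150,420,250),5)
```

```text
0 w13 [[0.4997, -0.0985], [0.4678, -0.0321], [0.4517, -0.0811], [0.5179, -0.0496]] [ 0.48377845 -0.06531168] top [ 0.48632429 -0.06718722] [[0.4853, -0.0297], [0.4873, -0.1053], [0.5236, -0.0667], [0.4495, -0.0677]]
0.03 w13 [[0.4955, -0.0968], [0.4662, -0.0359], [0.4514, -0.0809], [0.5122, -0.0519]] [ 0.48088435 -0.06634706] top [ 0.48327832 -0.06481615] [[0.4823, -0.0284], [0.4843, -0.1019], [0.5194, -0.0643], [0.4475, -0.0653]]
0.062 w13 [[0.491, -0.095], [0.4646, -0.0399], [0.4512, -0.0806], [0.5061, -0.0544]] [ 0.4777973  -0.06745148] top [ 0.48002929 -0.062287  ] [[0.4791, -0.027], [0.481, -0.0982], [0.515, -0.0618], [0.4454, -0.0628]]
```

View pics/topD.png

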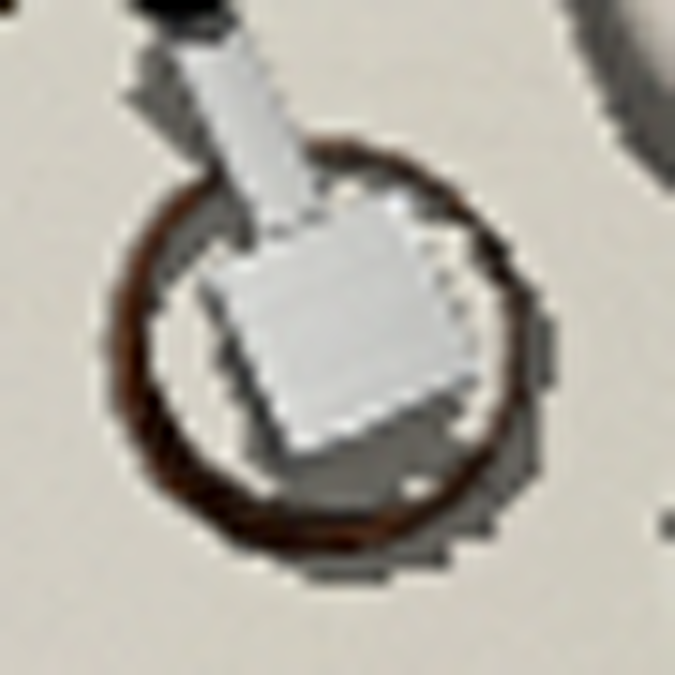

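View pics/s13.png

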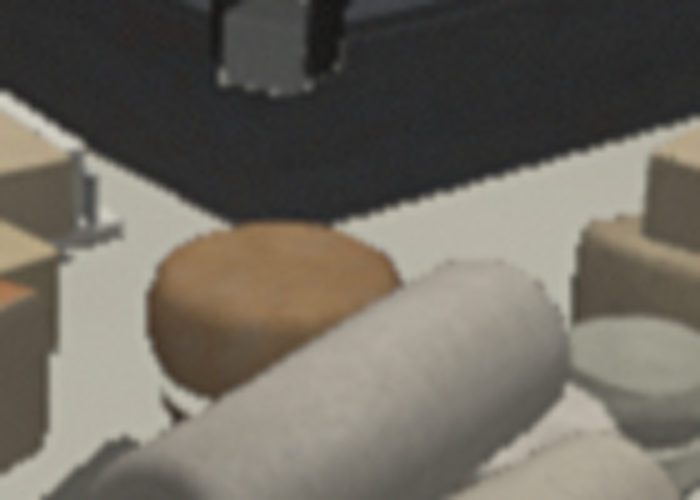

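Run:
```python
from h import *
f=lambda x,y:(260-.4+x/5,90-.4+y/5)
D=lambda x,y:(330-.47+x/15,195-.47+y/15)
for z in (0,.03,.045,.062):
  print(z,'inner w13',np.round([unproj('w13',f(*p),z)[:2] for p in [(130,355),(408,355),(269,218),(269,492)]],4).tolist(),unproj('w13',f(269,355),z)[:2],'inner top',unproj('top0',D(330,340),z)[:2])
# predicted projections of cylinder top/bottom circles on w13 and top0
a=np.linspace(0,2*np.pi,60)
for fn,crop,sc,out in [('w13',(240,80,400,220),5,'w13o'),('top0',(320,180,390,240),11,'topo')]:
  im,_,_=load(fn); c=cv2.resize(im[crop[1]:crop[3],crop[0]:crop[2]],None,fx=sc,fy=sc,interpolation=cv2.INTER_CUBIC)
  for z,col in [(.062,(0,0,255)),(0,(255,0,0))]:
    pts=np.array([(proj(fn,[.480+.037*np.cos(t),-.0635+.037*np.sin(t),z])+.5-np.array(crop[:2]))*sc for t in a]).astype(int)
    cv2.polylines(c,[pts],True,col,1)
  cv2.imwrite('pics/'+out+'.png',c)
```

```text
0 inner w13 [[0.4994, -0.095], [0.4705, -0.035], [0.4561, -0.0788], [0.5151, -0.0506]] [ 0.48495709 -0.06501435] inner top [ 0.48760598 -0.06777588]
0.03 inner w13 [[0.4952, -0.0936], [0.4687, -0.0386], [0.4555, -0.0787], [0.5096, -0.0529]] [ 0.48196565 -0.06607429] inner top [ 0.48452294 -0.06538779]
0.045 inner w13 [[0.4931, -0.0929], [0.4678, -0.0403], [0.4552, -0.0787], [0.5069, -0.054]] [ 0.48046993 -0.06660426] inner top [ 0.48298143 -0.06419374]
0.062 inner w13 [[0.4907, -0.0921], [0.4668, -0.0423], [0.4548, -0.0786], [0.5038, -0.0553]] [ 0.47877479 -0.0672049 ] inner top [ 0.48123437 -0.06284048]
```

View pics/w13o.png

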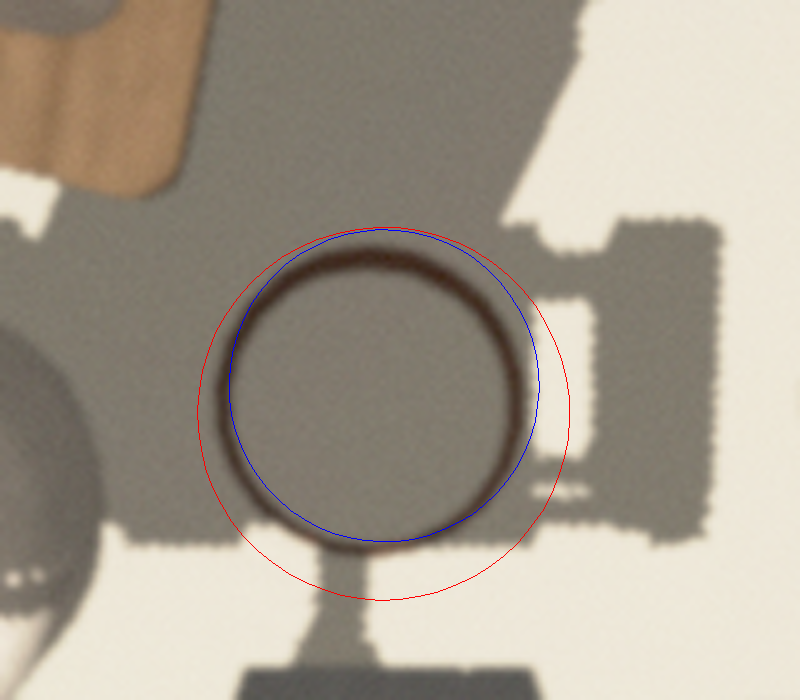

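View pics/topo.png

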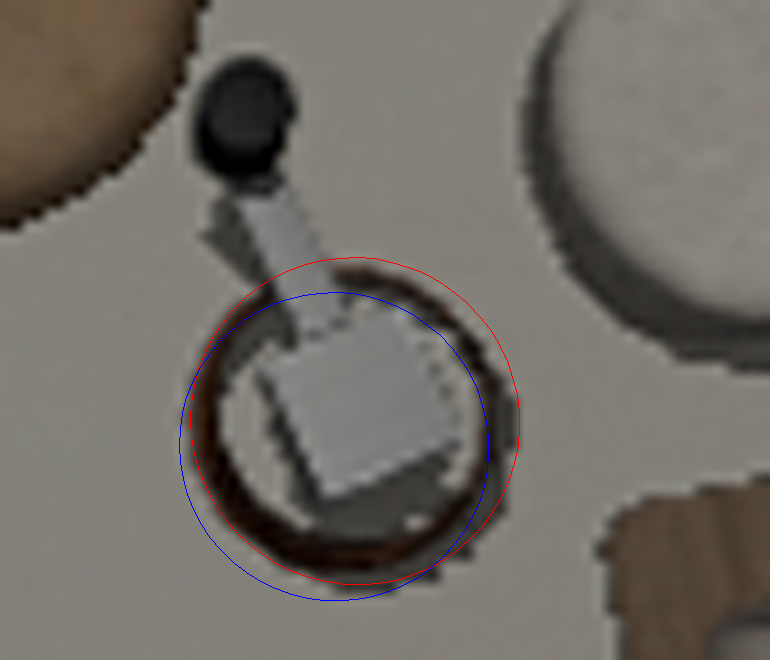

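```bash
python3 -m creep '[[-1,0,-0.05,0,0,0,0],[-1,0,-0.05,0,0,0,0],[-1,0,0,0,0,0,0],[-1,0,0,0,0,0,0]]'
python3 -c "
from h import *
tell(); snap('wrist','w14')"
python3 -m creep '[[-1,0,0.05,0,0,0,0],[-1,0,0.05,0,0,0,0],[-1,0,0.05,0,0,0,0],[-1,0,0.05,0,0,0,0],[-1,0,0,0,0,0,0],[-1,0,0,0,0,0,0]]'
python3 -c "
from h import *
tell(); snap('wrist','w15')"
```

```text
t: 23.3
tool_pos: [0.5506, -0.1392, 0.2701]
eef_rot: [122.0, 89.9, 147.6]
wrist_force: [-0.1, 0.3, -2.6]
opening: 0.0336
t 23.3 p [ 0.5506 -0.1392  0.2701] yaw_y 115.66 down [-1.1e-03  7.0e-04 -1.0e+00] q [-24.7  10.5  41.   98.1  -7.2  74.1 133.4] F [-0.13  0.27 -2.59] M [ 0.125  0.041 -0.001] open 0.0336
t: 24.1
tool_pos: [0.4637, 0.041, 0.2708]
eef_rot: [-3.0, 89.9, 22.8]
wrist_force: [0.2, -0.3, -2.8]
opening: 0.0335
t 24.1 p [0.4637 0.041  0.2708] yaw_y 115.83 down [ 9.e-04  4.e-04 -1.e+00] q [-40.1  -5.2  30.3 110.9   2.7  73.5 105.2] F [ 0.2  -0.33 -2.77] M [-0.001  0.034 -0.052] open 0.0335
```

View pics/w14.png

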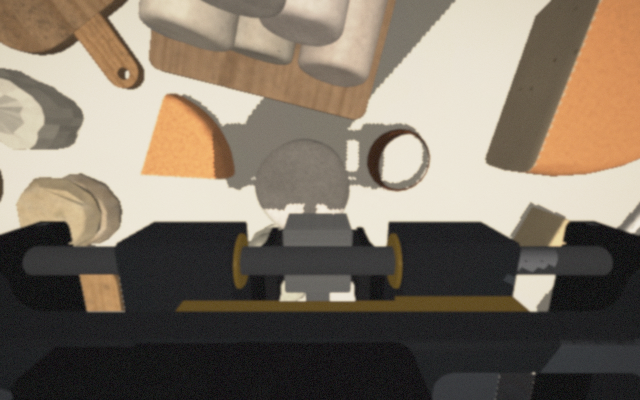

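View pics/w15.png

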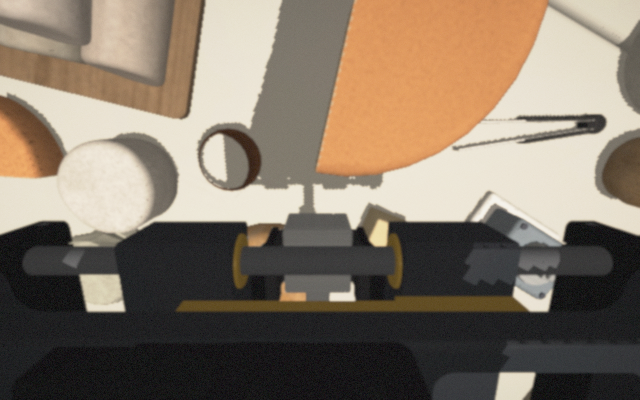

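```bash
python3 -c "
from h import *
im,_,_=load('w14'); save(im,'w14c',(360,115,440,205),8)
im,_,_=load('w15'); save(im,'w15c',(185,110,275,200),8)"
```

```text
(no output)
```

View pics/w14c.png

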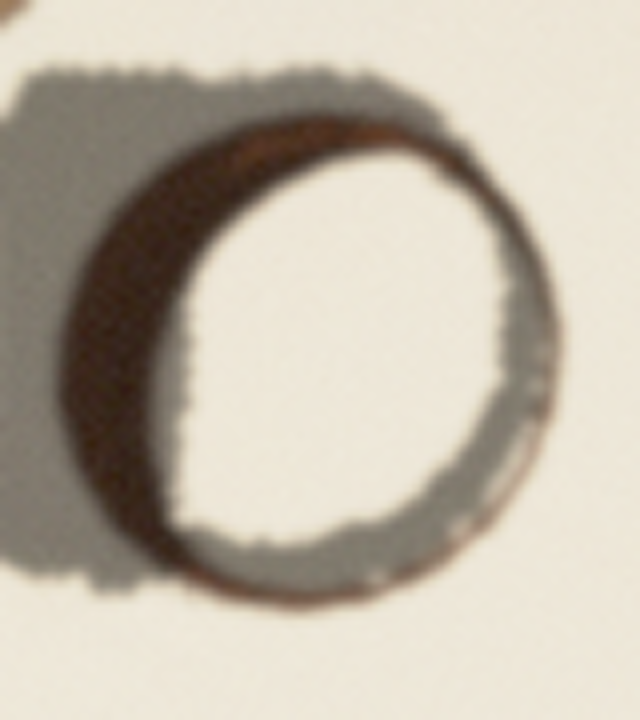

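View pics/w15c.png

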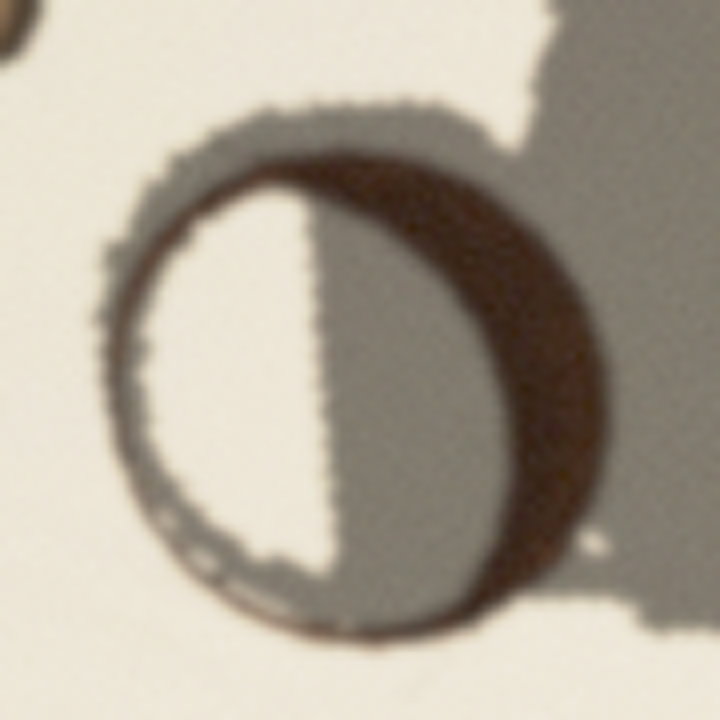

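Run:
```python
from h import *
c14=(360-.44+310/8,115-.44+360/8); c15=(185-.44+358/8,110-.44+396/8)
print(unproj('w14',c14,0),unproj('w15',c15,0),tri([('w14',c14),('w15',c15)]))
ctr=(unproj('w14',c14,0)+unproj('w15',c15,0))/2
print(ctr)
a=np.linspace(0,2*np.pi,80); outs=[]
for fn,crop,sc in [('w14',(360,115,440,215),5),('w15',(185,110,265,210),5)]:
  im,_,_=load(fn); c=cv2.resize(im[crop[1]:crop[3],crop[0]:crop[2]],None,fx=sc,fy=sc,interpolation=cv2.INTER_CUBIC)
  for z,col in [(.062,(0,0,255)),(0,(255,0,0))]:
    pts=np.array([(proj(fn,[ctr[0]+.037*np.cos(t),ctr[1]+.037*np.sin(t),z])+.5-np.array(crop[:2]))*sc for t in a]).astype(int)
    cv2.polylines(c,[pts],True,col,1)
  outs.append(c)
cv2.imwrite('pics/o1415.png',np.hstack(outs))
```

```text
[ 0.48323696 -0.06437823  0.        ] [ 0.48418336 -0.06638965  0.        ] [ 0.48332772 -0.06552277  0.00399024]
[ 0.48371016 -0.06538394  0.        ]
```

View pics/o1415.png

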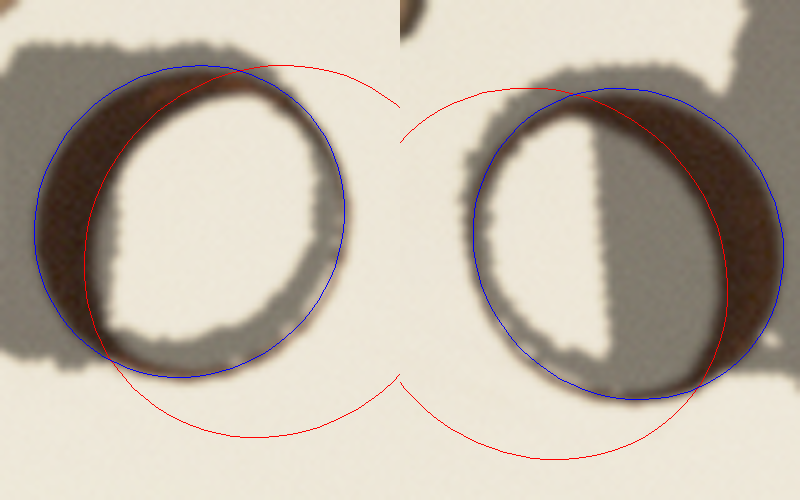

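```bash
python3 -c "
from h import *
tell([.4848,-.0664,.145],115.8)"
```

```text
t 24.15 p [0.4639 0.0402 0.2708] yaw_y 115.73 down [ 7.e-04  1.e-04 -1.e+00] q [-40.   -5.1  30.4 110.9   2.7  73.5 105.2] F [-0.19 -1.75 -1.98] M [0.01  0.062 0.028] open 0.0333
tool delta mm [ 125.76 -105.04  -27.56]
turn about tool x -0.07
```

```bash
python3 -m creep '[[-1,0,-0.035,-0.0092,0,0,0],[-1,0,-0.035,-0.0092,0,0,0],[-1,0,-0.035,-0.0092,0,0,0],[-1,0.03,0,0,0,0,0],[-1,0.04,0,0,0,0,0],[-1,0.03,0,0,0,0,0],[-1,0.018,0,0,0,0,0],[-1,0,0,0,0,0,0],[-1,0,0,0,0,0,0]]'
python3 -c "
from h import *
tell([.4848,-.0664,.1384],115.8)"
```

```text
t: 25.28
tool_pos: [0.4853, -0.0668, 0.1534]
eef_rot: [-37.1, 89.9, -11.4]
wrist_force: [0.0, 0.5, -1.3]
opening: 0.0337
t 25.27 p [ 0.4853 -0.0668  0.1534] yaw_y 115.67 down [ 1.4e-03 -3.0e-04 -1.0e+00] q [-32.6   6.2  39.5 116.1  -4.6  59.1 124.8] F [ 0.03  0.46 -1.29] M [ 0.066 -0.029  0.043] open 0.0337
tool delta mm [14.95  0.62 -0.32]
turn about tool x -0.13
```

```bash
python3 -m creep '[[-1,0.006,0.0004,-0.0003,0,0,0],[-1,0.005,0,0,0,0,0],[-1,0.003,0,0,0,0,0],[-1,0,0,0,0,0,0],[-1,0,0,0,0,0,0]]'
python3 -c "
from h import *
tell([.4848,-.0664,.1384],115.8)"
```

```text
t: 25.9
tool_pos: [0.4843, -0.0658, 0.1385]
eef_rot: [-23.5, 90.0, 2.3]
wrist_force: [0.6, -0.5, -1.7]
opening: 0.0338
t 25.9 p [ 0.4843 -0.0658  0.1385] yaw_y 115.74 down [ 3.e-04  0.e+00 -1.e+00] q [-32.3   7.5  39.4 117.   -5.6  57.3 125.7] F [ 0.57 -0.52 -1.67] M [0.015 0.096 0.019] open 0.0338
tool delta mm [ 0.06 -0.73  0.21]
turn about tool x -0.06
```

```bash
python3 -m creep '[[-1,0.0008,-0.0006,0,0,0,0],[-1,0.0005,0,0,0,0,0],[-1,0,0,0,0,0,0]]'
python3 -c "
from h import *
tell([.4848,-.0664,.1384],115.8)"
```

```text
t: 26.28
tool_pos: [0.4844, -0.066, 0.1384]
eef_rot: [91.2, 89.9, 117.0]
wrist_force: [-4.6, 1.5, 10.0]
opening: 0.0336
t 26.27 p [ 0.4844 -0.066   0.1384] yaw_y 115.75 down [-8.0e-04  1.7e-03 -1.0e+00] q [-32.2   7.6  39.4 116.9  -5.8  57.4 125.8] F [-4.62  1.52  9.96] M [0.362 1.21  0.015] open 0.0336
tool delta mm [ 0.02 -0.54  0.18]
turn about tool x -0.05
```

Contact (Fz +10). Back off slightly and release.

```bash
python3 -m creep '[[-1,-0.0009,0,0,0,0,0],[-1,0,0,0,0,0,0],[0,0,0,0,0,0,0],[0.2,0,0,0,0,0,0],[0.2,0,0,0,0,0,0],[0.2,0,0,0,0,0,0],[0.2,0,0,0,0,0,0]]'
python3 -c "
from h import *
tell()"
python3 -m creep '[[0.2,-0.01,0,0,0,0,0],[0.2,-0.03,0,0,0,0,0],[0.2,-0.05,0,0,0,0,0],[0.2,-0.045,0,0,0,0,0],[0.2,0,0,0.03,0,0,0],[0.2,0,0,0,0,0,0],[0.2,0,0,0,0,0,0]]'
python3 -c "
from h import *
tell(); snap('wrist','w16'); im,_,_=load('w16'); save(im,'w16c',(260,90,380,240),5)"
```

```text
t: 27.15
tool_pos: [0.4845, -0.0664, 0.138]
eef_rot: [-18.5, 90.0, 7.3]
wrist_force: [-0.4, 0.2, -0.3]
opening: 0.0519
t 27.15 p [ 0.4845 -0.0664  0.138 ] yaw_y 115.73 down [ 1.e-04  0.e+00 -1.e+00] q [-32.2   7.6  39.4 116.9  -5.7  57.3 125.8] F [-0.39  0.21 -0.26] M [0.065 0.02  0.01 ] open 0.0519
t: 28.02
tool_pos: [0.5109, -0.0538, 0.2729]
eef_rot: [179.3, 89.9, -155.0]
wrist_force: [-0.5, -0.4, 0.4]
opening: 0.0524
t 28.02 p [ 0.5109 -0.0538  0.2729] yaw_y 115.72 down [-1.1e-03 -5.0e-04 -1.0e+00] q [-35.1   1.9  39.3 105.   -1.2  73.6 120.2] F [-0.54 -0.44  0.43] M [ 0.026 -0.001 -0.037] open 0.0524
```

View pics/w16c.png

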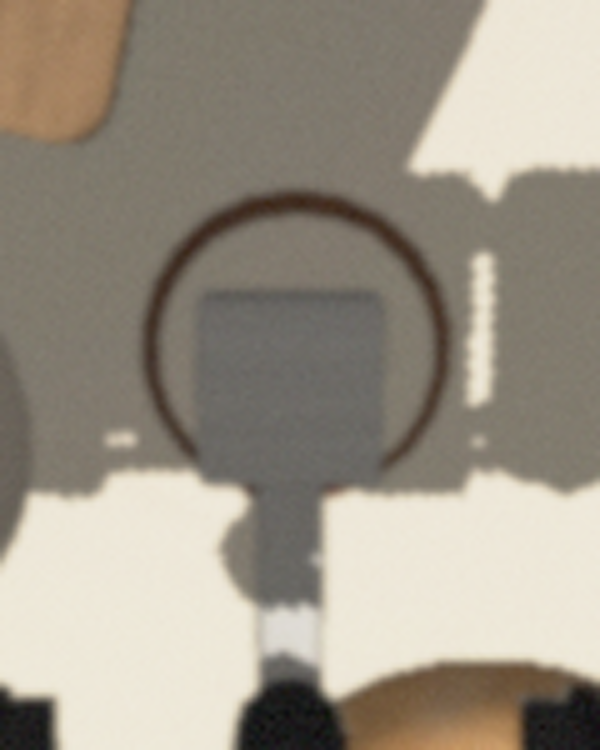

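```bash
python3 -m creep '[[0.2,-0.02,0.05,0,0,0,0],[0.2,0,0.05,0,0,0,0],[0.2,0,0.05,0,0,0,0],[0.2,0,0.05,0,0,0,0],[0.2,0,0.05,0,0,0,0],[0.2,0,0.05,0,0,0,0],[0.2,0,0.05,0,0,0,0],[0.2,0,0,0,0,0,0]]'
python3 - <<'E'
from h import *
tell()
f=lambda x,y:(260-.4+x/5,90-.4+y/5)
h=unproj('w16',f(291,390),.093);r=unproj('w16',f(297,341),0)
print('hub',h,'rest',r,'edges',unproj('w16',f(197,390),.093),unproj('w16',f(385,390),.093))
snap('top','t17'); snap('scene','s17'); snap('wrist','w17')
im,_,_=load('t17'); save(im,'t17c',(310,165,410,240),8); save(im,'t17d',(180,150,280,260),5)
im0,_,_=load('top0'); d=cv2.absdiff(im0,im).max(2); cv2.imwrite('pics/diff.png',d*3)
E
```

```text
t: 29.08
tool_pos: [0.3571, 0.2644, 0.2926]
eef_rot: [-179.1, 89.9, -153.0]
wrist_force: [0.5, -0.0, 0.7]
opening: 0.0522
t 29.07 p [0.3571 0.2644 0.2926] yaw_y 116.11 down [-8.e-04 -4.e-04 -1.e+00] q [-54.4  -7.4  13.3 110.9   1.7  76.4  74.5] F [ 0.53 -0.02  0.69] M [ 0.025  0.004 -0.003] open 0.0522
hub [ 0.48363899 -0.06694619  0.093     ] rest [ 0.4829481  -0.06546656  0.        ] edges [ 0.49100766 -0.08222335  0.093     ] [ 0.47627023 -0.05166886  0.093     ]
```

View pics/t17c.png

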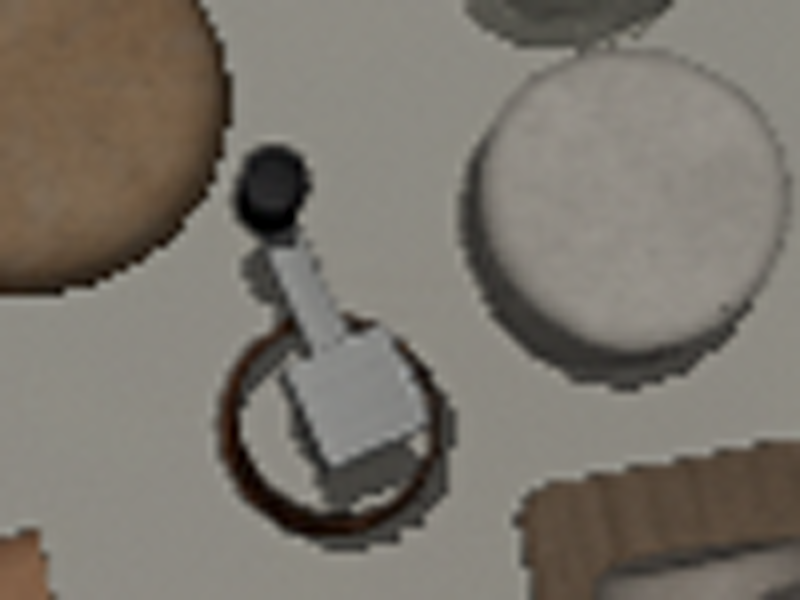

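View pics/diff.png

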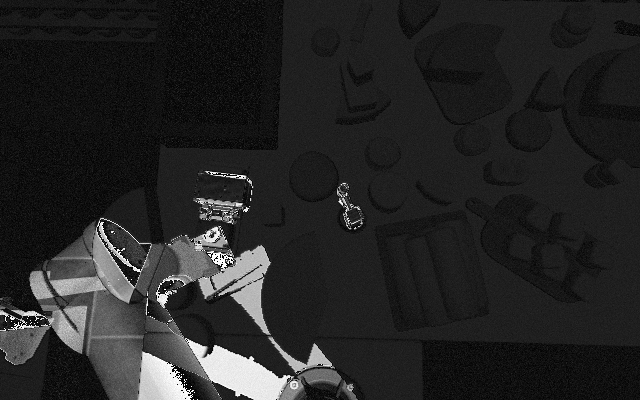

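View pics/w17.png

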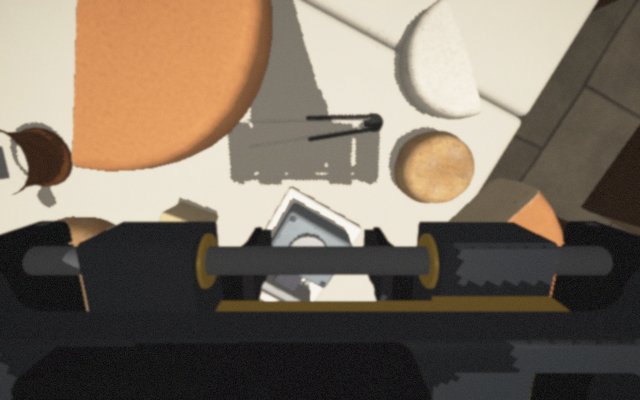

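Run:
```python
from h import *
B=lambda x,y:(310-.45+x/8,165-.45+y/8)
print(unproj('t17',B(357,398),.093),unproj('t17',B(333,427),0))
```

```text
[ 0.48520224 -0.06662692  0.093     ] [ 0.48565427 -0.06686703  0.        ]
```

View pics/t17d.png

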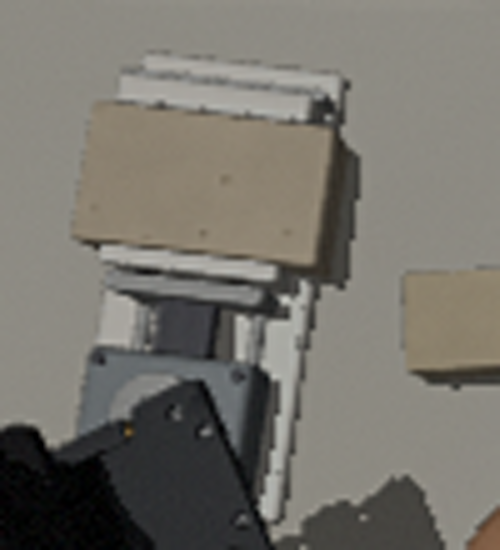

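```bash
python3 -c "
from plant import job
print(job.close_job())"
```

```text
the job is handed in; nothing more can be done
None
```

I fitted the crank fully onto the shaft, wound the clamp until it gripped the slab, lifted the crank off and set it back on its rest. The job was handed in at about 29 s of the 72 s; it reports no verdict.

- **Fit:** the hub went down with no jamming and stopped on the seat at the expected height (tool at z = 0.1484 m, force on the tool turning upward).
- **Clamping:** the winding torque rose from about 0.42 N m running free to 0.70 N m, which means roughly 27–31 N on the slab. Because that is at the top of the snug range, I eased the shaft back about 4°. That should leave roughly 20–24 N; the torque while easing back suggested 23–26 N. These forces are worked out from noisy torque readings, not measured directly. The last top picture shows the slab tight between jaw and fence after the crank was off.
- **Crank on its rest:** it stands upright. The top camera puts it about 0.5 mm from the centre and the wrist camera about 1.6 mm. It had first stood about 6 mm off-centre, so I set it down on the measured centre instead of its old spot.
- **Disagreements:** my first picture estimate of the gap left between slab and fence (18.5 mm) was wrong. The slab met the fence about 9 mm further on, which is why the first squeeze was firmer than I meant. The top of the rest is not drawn in the pictures, so I found its centre from its base circle.
- **Surroundings:** comparing the first and last top pictures, only the crank and the clamp with its slab had changed; the bystander cheeses had not moved. The area round the arm itself could not be compared. The gripper was touching nothing at hand-in.

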